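Put the seals away and latch the case

TASK

Put the dark red stone seal that stands in the way of the door, and the white seal-paste jar from the tray, into the open-topped red lacquer case, both standing upright on its floor, with the jar's red label facing the door. Then push the case's door fully shut until it snaps onto its catch and stays shut by itself. Leave the other things, including the pale seal already in the case, standing where they are.

Things in the scene. Friction and masses are not known exactly. Their poses are not given: they have to be found in the camera images.
- case: Fixed roofless red lacquer case on a black base, on the left or the right. Origin on the shelf; x from its front (door side, towards the robot) to its back, y to the left, z up. Floor 10 mm above the shelf; pale wood lined; inside x 28 (front plane, open but for the door) to 143 mm, y -95 to 95 mm. Walls 8 mm thick, tops 62 mm above the shelf. The base reaches out under the door to x = 14 mm as a sill 10 mm high.
- door (a joint): Door angle, rad: 0 shut, growing as it opens towards the robot, to 1.7. Upright hinge line at case x = 22, y = +103 mm. Panel 10 mm thick, centred on the hinge line, from 1 to 205 mm from it (towards the case's -y side when shut), 15 to 65 mm above the shelf, outside flat, no knob. Turns easily and stays where left, but for the catch (see point door_edge).
- door_edge (a point): Point on the door's outer face at its free edge, 205 mm from the hinge, 40 mm above the shelf. Catch: a sprung ball in the sill, 170 mm from the hinge, resists with 3 to 4 N there from about 0.08 rad on; once past about 0.03 rad it snaps the door to 0 and holds it. Left short of that, the door springs back a little.
- door_way (a point): Middle of the doorway: case x = 28 mm, y = 0, 40 mm above the shelf.
- tray: Two stacked lacquer trays (black below, red above), fixed, 220 mm (its x) by 290 mm (its y). Origin on the shelf under the centre. Inner floor of the upper tray 22 mm above the shelf, rim 5 mm thick, its top 37 mm above the shelf.
- jar: White round ceramic seal-paste jar, 48 mm across, straight sides from 5 to 33 mm, low domed lid to 45 mm (one piece), about 160 g. Origin at the centre of its underside, z up; its red label is on its -x side, and a 9 mm wide red bar on the lid runs from the middle towards the label. It stands on the upper tray.
- jar_label (a point): Middle of the jar's red label, 24 mm from its axis, 20 mm above its underside.
- seal_red: Dark red stubby square stone seal, 26 x 26 mm, 58 mm tall (straight sides to 46 mm, then a rounded crown), about 90 g. Origin at the centre of its underside, z up, x and y square to its sides. It stands on the shelf in front of the case, in the door's path.
- seal_pale: Pale cream stubby square stone seal, 26 x 26 mm, 58 mm tall (straight sides to 46 mm, then a rounded crown), about 90 g. Origin at the centre of its underside, z up, x and y square to its sides. It stands inside the case, on its floor; stays there.
- seal_green: Grey-green stubby square stone seal, 26 x 26 mm, 58 mm tall (straight sides to 46 mm, then a rounded crown), about 90 g. Origin at the centre of its underside, z up, x and y square to its sides. It stands on the upper tray; stays there.
- clip: Steel spring clip holding a dark slate tile upright: base 36 x 44 mm, tile 8 mm (x) by 52 mm (y), 51 mm tall in all. Origin under the centre. On the upper tray; stays there.
- rest: Teal hard silicone brush rest, 30 mm (x) by 80 mm (y), 18 mm tall. Origin under the centre. On the upper tray; stays there.
- cup: Blue cup, 68 mm across the rim, 55 mm tall, on the shelf. Origin under the centre; stays there.
Mind the look-alikes: they are no part of the job. What is shaped like the seal_pale but orange is not meant. Leave any orange look-alike of the seal_red alone.

How it is judged:
By the outcome, as a careful person would: the job done as asked, in the order asked, and still so for the second after the job is handed in, with the robot touching nothing.
It also fails if it takes over 72 s, if anything falls off the work surface, if the arm or the gripper's body presses on something with over 40 N, if the wrist force passes 120 N, or if a joint passes its speed limit or range.

ROBOT

A 7-joint arm with a two-finger parallel gripper is mounted at the origin on the work surface. World frame = base frame: x ahead of the robot, y to its left, z up, the work surface at z = 0. Lengths are in m, angles in rad, forces in N, time in s.
With the tool pointing down it reaches from about 0.4 to 0.875 m from the base axis. Payload 19.3 kg.
Tool frame: the origin (TCP) lies at the very end of the fingers, on their centre line; the grasp point (between the pads) lies 19 mm behind it; z points along the fingers, y is the direction in which the jaws open and shut (so a half turn about z gives the same grasp; the last joint's range is limited). The gripper opens to 85 mm and grips with 20 to 120 N. Pads are 22 mm wide; open, the fingers measure 114 mm over their backs; the gripper's body (76 mm by 85 mm) begins 54 mm behind the grasp point. The pads swing forward as they close: fully open they stand 13 mm farther back than shut.
Start: joints at [-0.07, 0.521, -0.036, 1.599, 0.021, 1.021, -0.113], TCP at [0.625, -0, 0.231] pointing down, gripper open.
Joint ranges: [-2.91, 2.91], [-0.3, 2.13], [-1.5, 1.42], [0.17, 2.43], [-1.26, 4.41], [0.16, 1.93], [-2.52, 2.52]. Speed limits (rad/s): [1.89, 1.89, 2.39, 2.39, 3.01, 3.01, 3.01].

INTERFACE

Orientations are given as a rotation vector (axis times angle).
In Python, from rig import bot gives the robot as it stands.
- The arm moves only by the shell command python3 -m pendant 'ROWS' [FORCE]. ROWS is JSON, a list of rows, each an object of numbers: "gripper": the closure in counts, from 0 (fully open) to 255 (shut); "x", "y", "z": the shift along the tool's x, y, z in mm; "ax", "ay", "az": the turn, a rotation vector about the tool's x, y, z in rad. A call has 1 to 5 rows; each row is the pose to reach, as a shift and turn from the pose measured when the call began, along the tool's axes at that moment; what a row does not reach only later rows make up. A row lasts 1/10 s, in which the tool goes at most 50 mm and 8.59 degrees, less where a joint would pass 70% of its speed; a pose out of reach is approached as far as the arm can. A call with a gripper value outside its range is refused whole. The fingers move at their own pace and stop on an object; FORCE is the grip in N (left out, the last holds). Time passes only in rows, so rows that repeat a pose let the fingers close. It gives the time, the measured TCP pose, the force and the opening at its end, in the units of the state.
- bot.sense(): the state, without advancing time (a new reading comes with each control period).
- bot.get_image(name): name is "scene" or "side" or "wrist"; returns a dict with "pixels" (420x560x3 uint8, red, green, blue), "mtx" (3x3 intrinsics, pixels), "T" (4x4, takes a point from camera to world coordinates); the wrist camera has in their place "mount" (4x4, takes a point from camera to tool coordinates, whose origin is the TCP and whose axes are the flange's). Camera axes: x right, y down, z forward; pixel columns grow to the right and rows downward; lengths in m; the calibration is good to about 2 mm. A picture is of the moment at which its call begins: read the wrist's pose just before it. There is no depth.
- bot.finish_job(): hands the job in, once; it reports no verdict.
The state is a dict: "clock": time; "joint_pos": joint angles; "dq": joint speeds; "joint_torque": joint torques, N m; "position": TCP position; "tcp_rot": TCP orientation; "ft_force": force on the tool from outside, world axes, zero at the start; "wrist_torque": the same for the moment, N m; "opening": finger opening in m.
Only numpy, scipy, OpenCV 4.12 (cv2) and the standard library are available. Lean on these libraries where they do the work, as an engineer would, in place of code of your own. Each camera call takes 0.05 s, during which the arm holds its last target.

## Working session

There is one attempt and no reset: what is moved stays moved. The work goes in short steps, Python scripts to look and compute and a shell command to move; the robot and the scene stay as the last step left them, time stands still between calls to the robot, and variables do not carry over. Pictures are saved under pics/ and viewed, and the job is handed in when it is done.

```bash
ls; mkdir -p pics; python3 - <<'E'
from rig import bot
import cv2,numpy as np
s=bot.sense();print(s)
for n in ("scene","side","wrist"):
    d=bot.get_image(n);cv2.imwrite(f"pics/{n}0.png",d["pixels"][:,:,::-1])
    print(n,d["mtx"].tolist(),np.round(d.get("T",d.get("mount")),4).tolist())
E
```

```text
pics
{'clock': 0.0, 'joint_pos': array([-0.07019216,  0.52203555, -0.03633298,  1.59997546,  0.02121339,
        1.02111026, -0.11281377]), 'dq': array([-2.91294176e-05,  7.65894065e-04,  6.46046192e-05, -3.20510734e-04,
       -5.20164306e-04,  7.48256219e-04,  3.26441465e-04]), 'joint_torque': array([-4.24098413e-03, -9.27110124e+01,  1.97758444e+00, -3.69928443e+01,
        1.76317629e-02,  8.19846697e-03, -6.58496788e-05]), 'position': array([ 6.24672021e-01, -4.16405462e-05,  2.30723908e-01]), 'tcp_rot': array([-2.22093899e+00, -2.22089382e+00,  1.36539956e-03]), 'ft_force': array([-0.7600115 ,  0.29441994, -0.25990616]), 'wrist_torque': array([0.01290063, 0.03076649, 0.05578861]), 'opening': 0.0853904626538142}
scene [[467.5125690548387, 0.0, 276.60240204314283], [0.0, 467.5125690548387, 218.76140833993446], [0.0, 0.0, 1.0]] [[-0.1215, 0.8381, -0.5318, 1.0645], [0.9926, 0.1043, -0.0624, 0.059], [0.0032, -0.5354, -0.8446, 0.8449], [0.0, 0.0, 0.0, 1.0]]
side [[409.0373527501751, 0.0, 286.785333032042], [0.0, 409.0373527501751, 203.4906690285399], [0.0, 0.0, 1.0]] [[-0.8945, -0.33, 0.3017, 0.3134], [-0.4469, 0.6819, -0.5791, 0.4732], [-0.0147, -0.6528, -0.7574, 0.7058], [0.0, 0.0, 0.0, 1.0]]
wrist [[326.1592787135283, 0.0, 279.18890405506454], [0.0, 326.1592787135283, 210.57028482100054], [0.0, 0.0, 1.0]] [[0.0013, -0.9569, -0.2904, 0.0744], [1.0, 0.0011, 0.0009, -0.0011], [-0.0006, -0.2904, 0.9569, -0.1432], [0.0, 0.0, 0.0, 1.0]]
```

View pics/scene0.png

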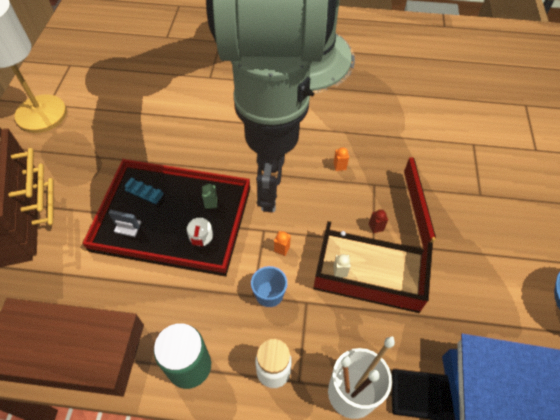

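View pics/side0.png

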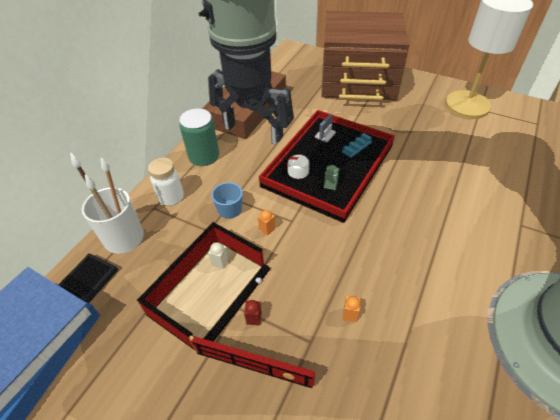

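View pics/wrist0.png

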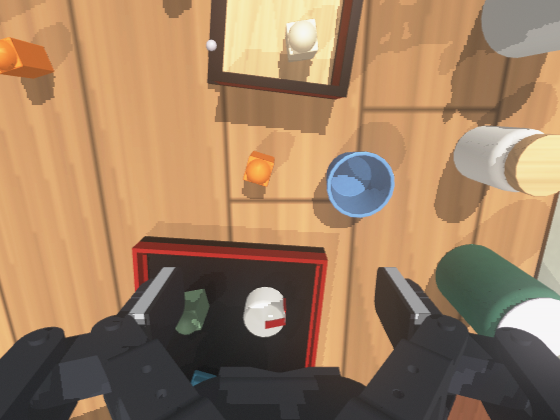

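The pictures show the case on the left (+y) with its door wide open, and the red seal in the doorway area near scene (378,220). The jar is on the tray at scene (200,233). I'll zoom in for measuring.

```bash
cat > h.py <<'E'
import cv2,numpy as np
from scipy.spatial.transform import Rotation as R
from rig import bot
def tcpT(s):
    T=np.eye(4);T[:3,:3]=R.from_rotvec(s["tcp_rot"]).as_matrix();T[:3,3]=s["position"];return T
K={"scene":(np.array([[467.5125690548387,0,276.60240204314283],[0,467.5125690548387,218.76140833993446],[0,0,1]]),np.array([[-0.1215,0.8381,-0.5318,1.0645],[0.9926,0.1043,-0.0624,0.059],[0.0032,-0.5354,-0.8446,0.8449],[0,0,0,1]])),
"side":(np.array([[409.0373527501751,0,286.785333032042],[0,409.0373527501751,203.4906690285399],[0,0,1]]),np.array([[-0.8945,-0.33,0.3017,0.3134],[-0.4469,0.6819,-0.5791,0.4732],[-0.0147,-0.6528,-0.7574,0.7058],[0,0,0,1]]))}
KW=np.array([[326.1592787135283,0,279.18890405506454],[0,326.1592787135283,210.57028482100054],[0,0,1]])
MW=np.array([[0.0013,-0.9569,-0.2904,0.0744],[1,0.0011,0.0009,-0.0011],[-0.0006,-0.2904,0.9569,-0.1432],[0,0,0,1]])
def pix2z(name,uv,z,tcp=None):
    k,T=K[name] if name in K else (KW,tcp@MW)
    uv=np.atleast_2d(uv).astype(float)
    d=(np.c_[uv,np.ones(len(uv))]@np.linalg.inv(k).T)@T[:3,:3].T
    o=T[:3,3];t=(z-o[2])/d[:,2]
    return o+d*t[:,None]
def proj(name,P,tcp=None):
    k,T=K[name] if name in K else (KW,tcp@MW)
    P=np.atleast_2d(P);c=(P-T[:3,3])@T[:3,:3]
    q=c@k.T;return q[:,:2]/q[:,2:]
def crop(fn,out,x0,y0,x1,y1,f):
    im=cv2.imread(fn)[y0:y1,x0:x1];im=cv2.resize(im,None,fx=f,fy=f,interpolation=cv2.INTER_CUBIC)
    for i in range(0,x1-x0,20):
        cv2.putText(im,str(x0+i),(int(i*f),10),0,.35,(255,255,0),1);cv2.line(im,(int(i*f),12),(int(i*f),16),(255,255,0),1)
    for i in range(0,y1-y0,20):
        cv2.putText(im,str(y0+i),(0,int(i*f)+4),0,.35,(255,255,0),1)
    cv2.imwrite(out,im)
E
python3 - <<'E'
from h import *
crop("pics/scene0.png","pics/s_case.png",300,140,450,315,3.4)
crop("pics/scene0.png","pics/s_tray.png",80,150,260,280,4)
crop("pics/side0.png","pics/d_case.png",130,210,330,390,3.3)
crop("pics/wrist0.png","pics/w_tray.png",120,220,340,400,3.3)
E
```

```text
(no output)
```

View pics/s_case.png

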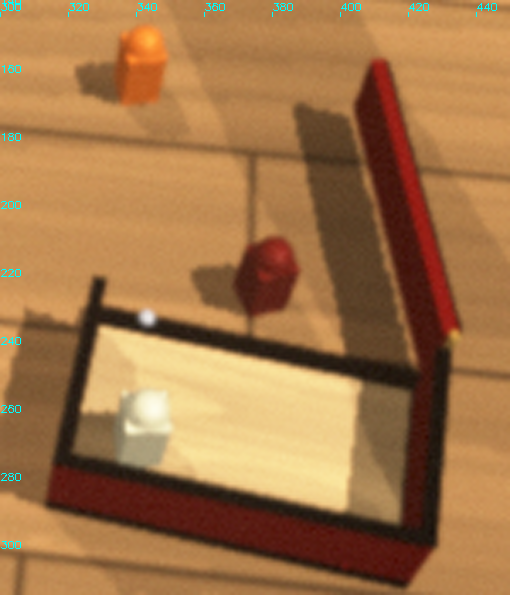

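View pics/s_tray.png

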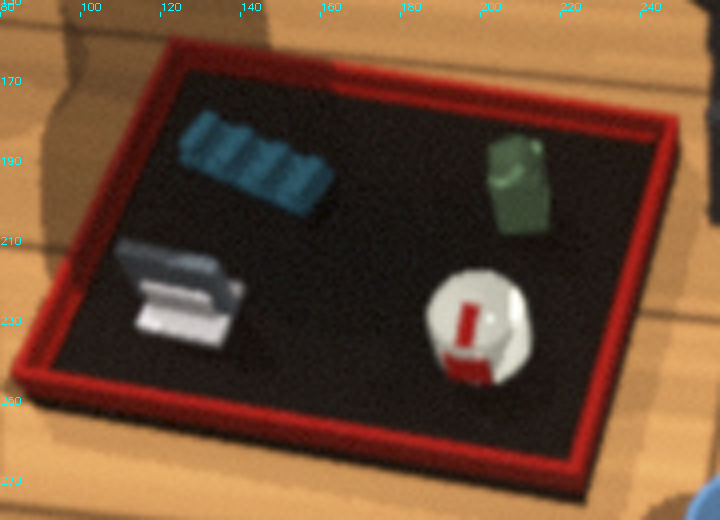

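View pics/d_case.png

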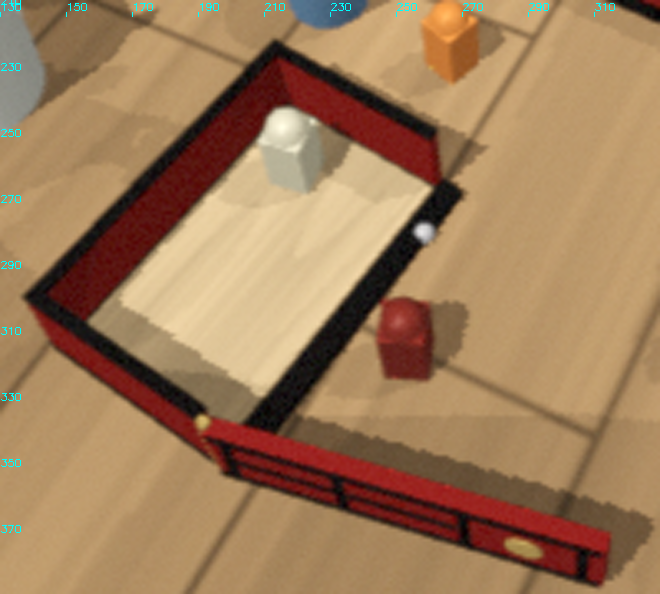

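View pics/w_tray.png

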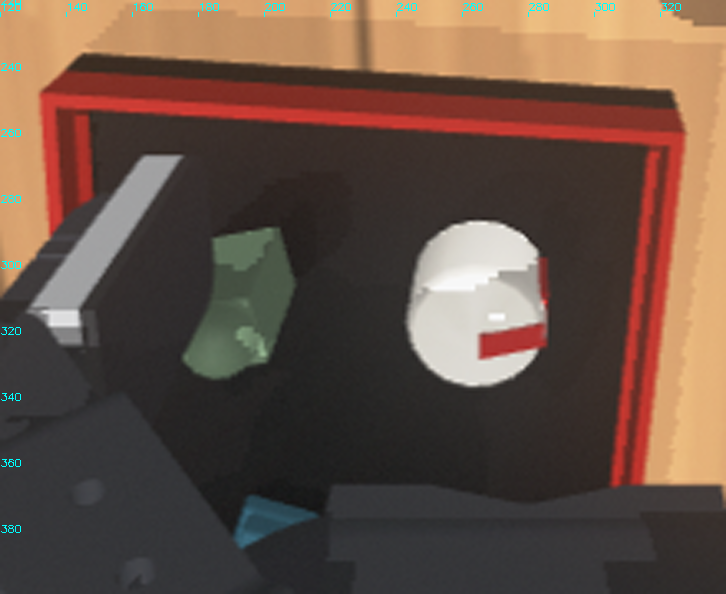

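```bash
cat > fit.py <<'E'
from h import *
from scipy.optimize import least_squares
obs=[("scene",(314.7,277.6),(.151,-.103,.062)),("scene",(428.5,300.3),(.151,.103,.062)),("scene",(343.2,233.5),(.022,-.067,.011)),("scene",(433.8,239),(.022,.103,.066)),
("side",(137.6,300),(.151,.103,.062)),("side",(214,222.7),(.151,-.103,.062)),("side",(258.8,280.3),(.022,-.067,.011)),("side",(191.5,337.9),(.022,.103,.066))]
def cw(p,P):
    P=np.atleast_2d(P);c,s=np.cos(p[2]),np.sin(p[2])
    return np.c_[p[0]+c*P[:,0]-s*P[:,1],p[1]+s*P[:,0]+c*P[:,1],P[:,2]]
def f(p): return np.concatenate([proj(n,cw(p,P))[0]-np.array(uv) for n,uv,P in obs])
r=least_squares(f,[.65,.2,0],loss="soft_l1")
if __name__=="__main__":
    print("case",r.x,np.round(f(r.x).reshape(-1,2),1).tolist())
    c=r.x
    def door(p):
        a=p[0];out=[]
        # outer face top free corner: along door then outward normal ; shut dir=-y, opens towards -x
        d=np.array([-np.sin(a),-np.cos(a)]);n=np.array([-np.cos(a),np.sin(a)])
        for nm,uv,l,o in [("side",(314.2,371.5),.205,.005),("scene",(411.8,158),.205,.0)]:
            q=np.array([.022,.103])+d*l+n*o
            out.append(proj(nm,cw(c,[*q,.065]))[0]-uv)
        return np.concatenate(out)
    rd=least_squares(door,[1.5]);print("door",rd.x,rd.fun)
    T=tcpT(bot.sense())
    print("red side crown top",pix2z("side",(253,303),.057),pix2z("scene",(381,211),.057))
    print("jar lid scene",pix2z("scene",(199,230),.022+.040))
    print("jar lid wrist",pix2z("wrist",(261,315),.022+.033,T))
    print("bar",pix2z("wrist",[(264,323),(284,319)],.064,T))
    for nm,uv,z in [("wrist",(193,329),.078),("scene",(208,186),.078)]: print("green",pix2z(nm,uv,z,T))
E
python3 fit.py
python3 - <<'E'
from h import *
crop("pics/side0.png","pics/d_tray.png",250,105,410,225,4.5)
E
```

```text
case [ 0.54418334  0.20830716 -0.12701066] [[0.8, -4.4], [-0.2, -1.2], [0.2, -0.3], [0.3, -1.5], [-1.0, -0.9], [-0.2, -1.5], [-2.3, -2.0], [-0.2, 0.0]]
door [1.23618152] [ 0.733345    2.17552721 -3.00664418 -2.09621427]
red side crown top [[0.52279065 0.20637794 0.057     ]] [[0.52396544 0.20763563 0.057     ]]
jar lid scene [[ 0.61603513 -0.14599016  0.062     ]]
jar lid wrist [[ 0.60334934 -0.14609651  0.055     ]]
bar [[ 0.60710072 -0.15014818  0.064     ]
 [ 0.62926316 -0.14495764  0.064     ]]
green [[ 0.53206226 -0.14758625  0.078     ]]
green [[ 0.52062705 -0.14552121  0.078     ]]
```

View pics/d_tray.png

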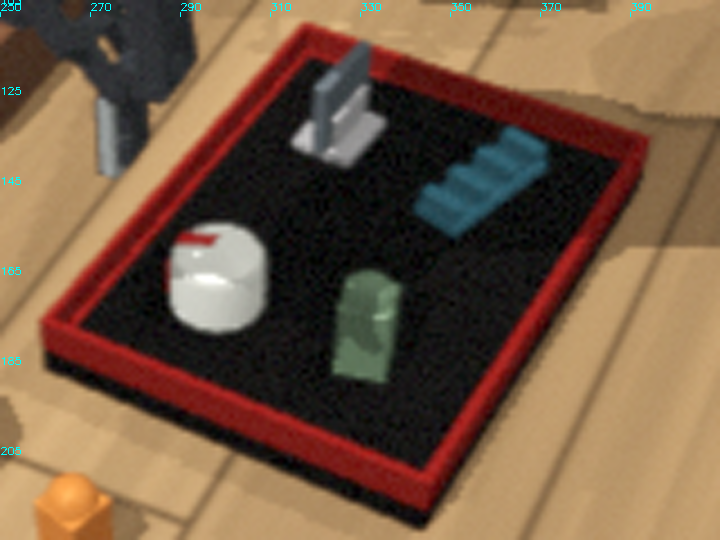

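```bash
python3 -m pendant '[{"gripper":0,"x":40,"y":-20,"z":0},{"gripper":0,"x":85,"y":-42},{"gripper":0,"x":130,"y":-64},{"gripper":60,"x":172,"y":-85},{"gripper":70,"x":207,"y":-102}]'; python3 -m pendant '[{"gripper":80,"x":0},{"gripper":80,"x":0}]'; python3 - <<'E'
from h import *
s=bot.sense();T=tcpT(s);d=bot.get_image("wrist");cv2.imwrite("pics/w1.png",d["pixels"][:,:,::-1])
print(s["position"],s["tcp_rot"],s["opening"],s["joint_pos"],s["clock"])
E
```

```text
[ 6.24747120e-01 -5.18192435e-05  2.30851384e-01] [-2.22110934e+00 -2.22096589e+00  1.05612111e-03] 0.0855609342941309 [-0.07020274  0.52189257 -0.03628075  1.5998699   0.0211876   1.02109674
 -0.11280792] 0.15$[0]: bad value
$[0]: bad value
```

View pics/w1.png

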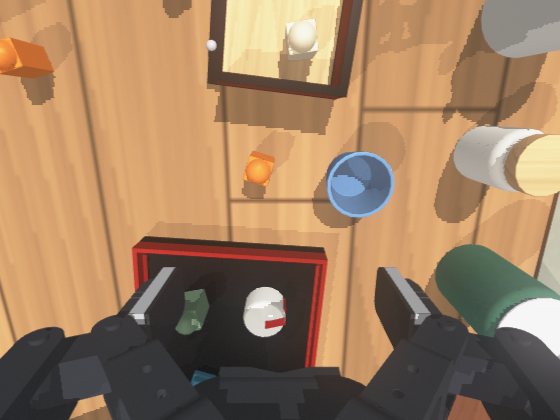

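```bash
python3 -m pendant '[{"gripper":0,"x":40,"y":-20,"z":0,"ax":0,"ay":0,"az":0},{"gripper":0,"x":85,"y":-42,"z":0,"ax":0,"ay":0,"az":0},{"gripper":30,"x":130,"y":-64,"z":0,"ax":0,"ay":0,"az":0},{"gripper":60,"x":172,"y":-85,"z":0,"ax":0,"ay":0,"az":0},{"gripper":80,"x":207,"y":-102,"z":0,"ax":0,"ay":0,"az":0}]'
```

```text
clock: 0.7
position: [0.5213, 0.2093, 0.2311]
tcp_rot: [-2.219, -2.222, 0.001]
ft_force: [0.2, 0.4, -0.2]
opening: 0.0588
```

```bash
python3 - <<'E'
from h import *
s=bot.sense();T=tcpT(s);d=bot.get_image("wrist");cv2.imwrite("pics/w2.png",d["pixels"][:,:,::-1]);np.save("w2T.npy",T)
print(s["position"],s["tcp_rot"],s["opening"],s["joint_pos"],s["clock"])
E
```

```text
[0.52125436 0.20929118 0.23105524] [-2.21936463e+00 -2.22230418e+00  5.98009447e-04] 0.058842813869462635 [-0.42221907  0.42220064 -0.08758625  1.76697029  0.04304877  0.9548988
 -0.52572563] 0.7
```

View pics/w2.png

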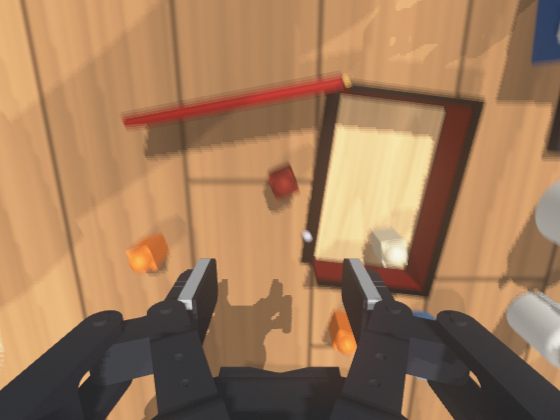

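```bash
python3 - <<'E'
from h import *
crop("pics/w2.png","pics/w2a.png",250,150,320,220,8)
crop("pics/w2.png","pics/w2b.png",290,65,490,300,2.5)
E
```

```text
(no output)
```

View pics/w2a.png

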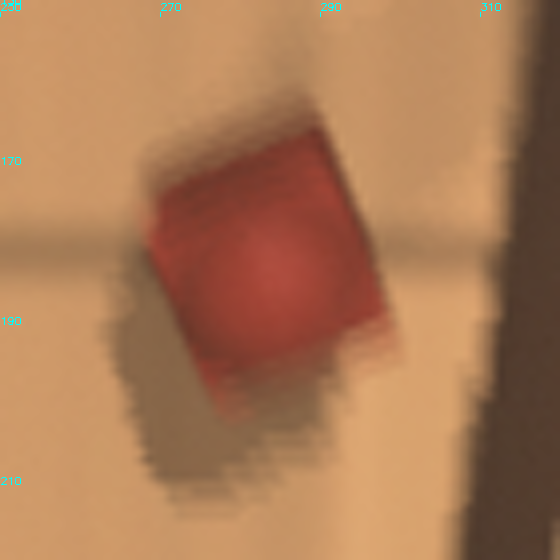

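View pics/w2b.png

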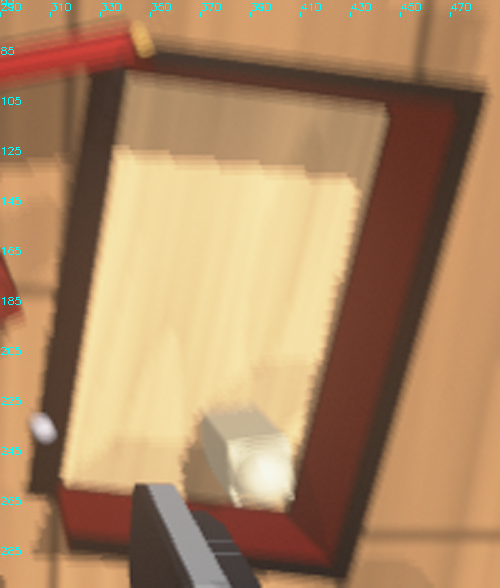

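The picture is blurred because the arm was still moving, so I'll take it again at rest.

```bash
python3 - <<'E'
from h import *
s=bot.sense();bot.get_image("wrist")
s=bot.sense();T=tcpT(s);d=bot.get_image("wrist");cv2.imwrite("pics/w3.png",d["pixels"][:,:,::-1]);np.save("w3T.npy",T)
print(s["position"],s["tcp_rot"],abs(s["dq"]).max(),s["clock"])
crop("pics/w3.png","pics/w3a.png",250,150,320,220,8)
crop("pics/w3.png","pics/w3b.png",290,65,490,300,2.5)
E
```

```text
[0.52024228 0.21234077 0.2310812 ] [-2.21185637e+00 -2.22750834e+00 -4.80074663e-04] 0.07395714515292748 0.8
```

View pics/w3a.png

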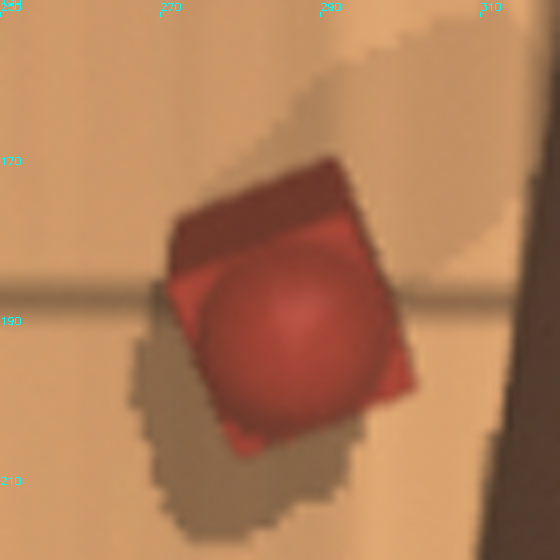

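View pics/w3b.png

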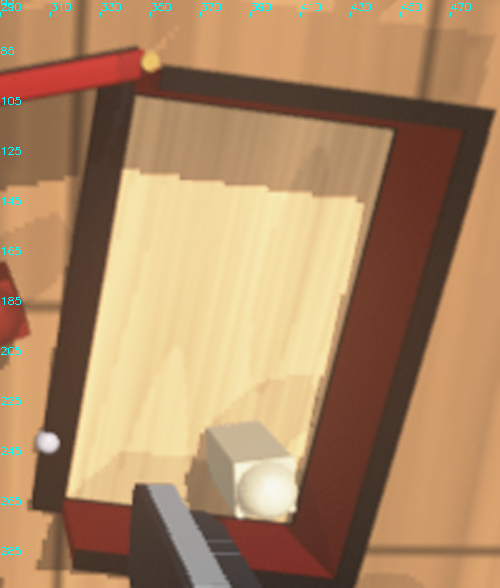

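View pics/w3.png

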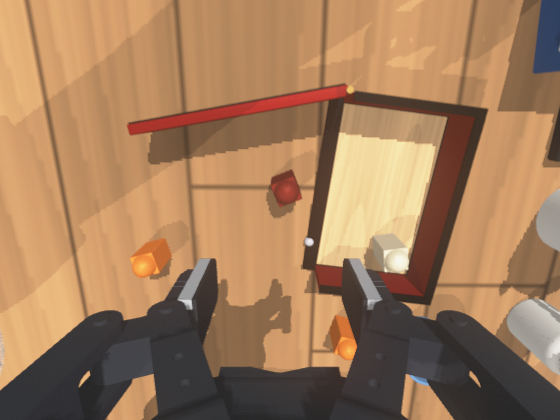

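```bash
cat > fit2.py <<'E'
from h import *
from fit import obs,cw
from scipy.optimize import least_squares
T=np.load("w3T.npy")
wobs=[((350.4,89.8),(.022,.103,.066)),((487.5,109),(.151,.103,.062)),((309.2,241.8),(.022,-.067,.011)),((434,304.5),(.151,-.103,.062)),((406.8,273.8),(.143,-.095,.010))]
def fw(p): return np.concatenate([proj("w",cw(p,P),T)[0]-np.array(uv) for uv,P in wobs])
def fa(p): return np.concatenate([fw(p)]+[proj(n,cw(p,P))[0]-np.array(uv) for n,uv,P in obs])
rw=least_squares(fw,[.54,.2,-.12]);print("wrist only",rw.x,np.round(rw.fun.reshape(-1,2),1).tolist())
ra=least_squares(fa,[.54,.2,-.12],loss="soft_l1");print("all",ra.x)
c=rw.x
def inv(p,w):
    w=np.atleast_2d(w);d=w[:,:2]-p[:2];cc,s=np.cos(p[2]),np.sin(p[2]);return np.c_[cc*d[:,0]+s*d[:,1],-s*d[:,0]+cc*d[:,1]]
top=pix2z("w",[(271,185.6),(280,207.3),(302.1,198.4),(293.1,176.9)],.046,T)
bot_=pix2z("w",[(272.3,177.3),(291.9,169.6)],0,T)
print("red top",np.round(top,4).tolist(),"ctr",top.mean(0));e=np.roll(top,-1,0)-top
print("sides",np.linalg.norm(e,axis=1),"ang",np.degrees(np.arctan2(e[:,1],e[:,0]))); print("bot",bot_, np.linalg.norm(bot_[1]-bot_[0]))
print("red in case",inv(c,top.mean(0)))
print("pale: ",pix2z("w",(396.5,261),.065,T),inv(c,pix2z("w",(396.5,261),.060,T)))
print("door free end",inv(c,pix2z("w",[(130,128),(350.4,89.8)],.065,T)))
E
python3 fit2.py
```

```text
wrist only [ 0.54727263  0.20640312 -0.11468095] [[-0.8, -0.1], [0.3, -0.6], [4.8, 0.7], [-3.8, -0.4], [0.2, 0.4]]
all [ 0.54652434  0.2071005  -0.12039972]
red top [[0.5107, 0.2142, 0.046], [0.5202, 0.1911, 0.046], [0.5431, 0.2009, 0.046], [0.5332, 0.2235, 0.046]] ctr [0.52678964 0.20741923 0.046     ]
sides [0.02500677 0.02491699 0.02461079 0.02435528] ang [ -67.7652993    23.2476973   113.53353522 -157.67542164]
bot [[0.51106414 0.21397437 0.        ]
 [0.53368557 0.22318082 0.        ]] 0.024423099739940803
red in case [[-0.02046472 -0.00133443]]
pale:  [[0.6416419 0.1395468 0.065    ]] [[ 0.10364271 -0.05774965]]
door free end [[-0.17237112  0.04561838]
 [ 0.02292161  0.103064  ]]
```

```bash
cat > plan.py <<'E'
import sys
from h import *
def plan(x,y,z,jaw_deg=None,s=None):
    s=s or bot.sense();T=tcpT(s)
    d=(T[:3,:3].T@(np.array([x,y,z])-T[:3,3]))*1000
    cur=np.degrees(np.arctan2(T[1,1],T[0,1]))
    print("pos",np.round(s["position"],4),"shift mm",np.round(d,1),"jaw now %.1f"%cur,"tilt z",np.round(T[:3,2],4),"j7 %.2f"%s["joint_pos"][6],"open %.4f"%s["opening"],"t",s["clock"])
    if jaw_deg is not None:
        Rt=np.array([[np.sin(np.radians(0)),0,0]]) 
        a=np.radians(jaw_deg);yv=np.array([np.cos(a),np.sin(a),0]);zv=np.array([0,0,-1.]);xv=np.cross(yv,zv)
        Rd=np.c_[xv,yv,zv]
        print("turn rotvec",np.round(R.from_matrix(T[:3,:3].T@Rd).as_rotvec(),3))
if __name__=="__main__": plan(*map(float,sys.argv[1:]))
E
python3 plan.py .5265 .2075 .018 23
```

```text
pos [0.5216 0.2094 0.231 ] shift mm [ -2.    5.1 213. ] jaw now 0.2 tilt z [-1.e-03  6.e-04 -1.e+00] j7 -0.52 open 0.0589 t 0.85
turn rotvec [-0.001 -0.001 -0.397]
```

```bash
python3 -m pendant '[{"gripper":110,"x":-1,"y":2,"z":20,"ax":0,"ay":0,"az":-0.13},{"gripper":110,"x":-2,"y":5,"z":45,"ax":0,"ay":0,"az":-0.26},{"gripper":110,"x":-2,"y":5,"z":75,"ax":0,"ay":0,"az":-0.397},{"gripper":110,"x":-2,"y":5,"z":90,"ax":0,"ay":0,"az":-0.397},{"gripper":110,"x":-2,"y":5,"z":90,"ax":0,"ay":0,"az":-0.397}]';python3 - <<'E'
from h import *
from plan import plan
bot.get_image("wrist");bot.get_image("wrist")
s=bot.sense();T=tcpT(s);d=bot.get_image("wrist");cv2.imwrite("pics/w4.png",d["pixels"][:,:,::-1]);np.save("w4T.npy",T)
plan(.5265,.2075,.018,23,s)
E
```

```text
clock: 1.35
position: [0.5261, 0.2057, 0.139]
tcp_rot: [-1.735, -2.616, 0.005]
ft_force: [-0.9, 0.5, -0.2]
opening: 0.0483
pos [0.5271 0.2068 0.1414] shift mm [  0.8  -0.2 123.4] jaw now 22.9 tilt z [-9.e-04  3.e-04 -1.e+00] j7 -0.19 open 0.0485 t 1.45
turn rotvec [-0.001 -0.001 -0.002]
```

View pics/w4.png

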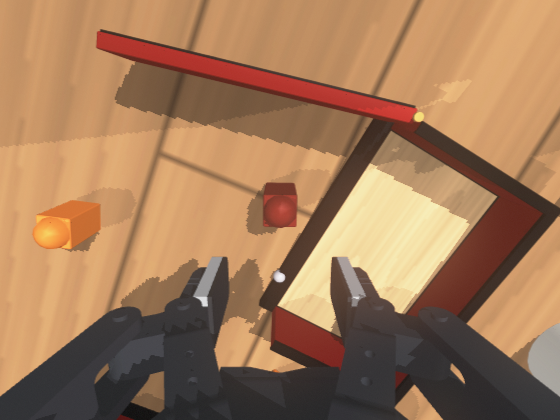

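```bash
python3 - <<'E'
from h import *
T=np.load("w4T.npy");crop("pics/w4.png","pics/w4a.png",250,170,310,240,8)
print(proj("w",[[.5265,.2075,.046]],T))
E
```

```text
[[280.0491463 212.0212893]]
```

View pics/w4a.png

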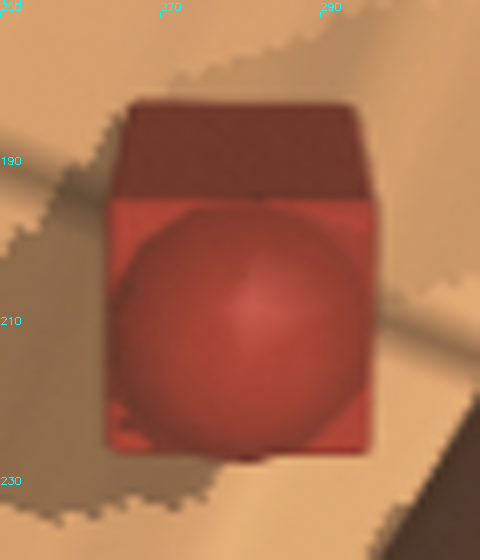

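The seal is square to the jaws. The top-face centre is at (280,211) against a predicted (280,212), so I'll descend.

```bash
python3 -m pendant '[{"gripper":110,"x":1,"y":0,"z":30,"ax":0,"ay":0,"az":0},{"gripper":110,"x":1,"y":0,"z":65,"ax":0,"ay":0,"az":0},{"gripper":110,"x":1,"y":0,"z":95,"ax":0,"ay":0,"az":0},{"gripper":110,"x":1,"y":0,"z":115,"ax":0,"ay":0,"az":0},{"gripper":110,"x":1,"y":0,"z":122,"ax":0,"ay":0,"az":0}]' && python3 -m pendant '[{"gripper":110,"x":0,"y":0,"z":0,"ax":0,"ay":0,"az":0},{"gripper":255,"x":0,"y":0,"z":0,"ax":0,"ay":0,"az":0},{"gripper":255,"x":0,"y":0,"z":0,"ax":0,"ay":0,"az":0},{"gripper":255,"x":0,"y":0,"z":0,"ax":0,"ay":0,"az":0},{"gripper":255,"x":0,"y":0,"z":0,"ax":0,"ay":0,"az":0}]' 40
```

```text
clock: 2.0
position: [0.5268, 0.2079, 0.0191]
tcp_rot: [-1.736, -2.618, 0.0]
ft_force: [-0.4, 0.0, -0.1]
opening: 0.0486
clock: 2.5
position: [0.5276, 0.2082, 0.0206]
tcp_rot: [1.736, 2.618, 0.002]
ft_force: [-1.6, -0.5, 6.6]
opening: 0.0257
```

```bash
python3 - <<'E'
from fit2 import *
p=(.5465,.2070,-.121)
print("targets",cw(p,[[.075,.066,0],[.08,.004,0]]))
from plan import plan
plan(.5265,.2075,.10,23)
E
```

```text
wrist only [ 0.54727263  0.20640312 -0.11468095] [[-0.8, -0.1], [0.3, -0.6], [4.8, 0.7], [-3.8, -0.4], [0.2, 0.4]]
all [ 0.54652434  0.2071005  -0.12039972]
red top [[0.5107, 0.2142, 0.046], [0.5202, 0.1911, 0.046], [0.5431, 0.2009, 0.046], [0.5332, 0.2235, 0.046]] ctr [0.52678964 0.20741923 0.046     ]
sides [0.02500677 0.02491699 0.02461079 0.02435528] ang [ -67.7652993    23.2476973   113.53353522 -157.67542164]
bot [[0.51106414 0.21397437 0.        ]
 [0.53368557 0.22318082 0.        ]] 0.024423099739940803
red in case [[-0.02046472 -0.00133443]]
pale:  [[0.6416419 0.1395468 0.065    ]] [[ 0.10364271 -0.05774965]]
door free end [[-0.17237112  0.04561838]
 [ 0.02292161  0.103064  ]]
targets [[0.62891816 0.26346456 0.        ]
 [0.62639789 0.20131436 0.        ]]
pos [0.5276 0.2082 0.0206] shift mm [ -0.2  -1.2 -79.4] jaw now 22.9 tilt z [ 1.3e-03  9.0e-04 -1.0e+00] j7 -0.24 open 0.0257 t 2.5
turn rotvec [ 0.002 -0.    -0.002]
```

Gripped at 25.7 mm opening. Next I'll lift.

```bash
python3 -m pendant '[{"gripper":255,"x":0,"y":0,"z":-20,"ax":0,"ay":0,"az":0},{"gripper":255,"x":0,"y":0,"z":-55,"ax":0,"ay":0,"az":0},{"gripper":255,"x":0,"y":0,"z":-90,"ax":0,"ay":0,"az":0},{"gripper":255,"x":0,"y":0,"z":-110,"ax":0,"ay":0,"az":0},{"gripper":255,"x":0,"y":0,"z":-110,"ax":0,"ay":0,"az":0}]'; python3 plan.py .629 .2635 .125 -7
```

```text
clock: 3.0
position: [0.5291, 0.2086, 0.1344]
tcp_rot: [1.735, 2.615, 0.01]
ft_force: [0.7, 0.4, -0.8]
opening: 0.0257
pos [0.5291 0.2086 0.1344] shift mm [ 11.7 113.3  10.2] jaw now 22.9 tilt z [ 0.0066  0.0032 -1.    ] j7 -0.20 open 0.0257 t 3.0
turn rotvec [ 0.007 -0.002  0.521]
```

```bash
python3 -m pendant '[{"gripper":255,"x":2,"y":20,"z":0,"ax":0,"ay":0,"az":0.12},{"gripper":255,"x":5,"y":50,"z":0,"ax":0,"ay":0,"az":0.25},{"gripper":255,"x":8,"y":80,"z":0,"ax":0,"ay":0,"az":0.38},{"gripper":255,"x":12,"y":105,"z":5,"ax":0,"ay":0,"az":0.5},{"gripper":255,"x":12,"y":113,"z":8,"ax":0.005,"ay":0,"az":0.52}]' >/dev/null; python3 -m pendant '[{"gripper":255,"x":0,"y":0,"z":0,"ax":0,"ay":0,"az":0},{"gripper":255,"x":0,"y":0,"z":0,"ax":0,"ay":0,"az":0}]'; python3 - <<'E'
from h import *
from plan import plan
s=bot.sense();T=tcpT(s);d=bot.get_image("wrist");cv2.imwrite("pics/w5.png",d["pixels"][:,:,::-1]);np.save("w5T.npy",T)
d=bot.get_image("side");cv2.imwrite("pics/d5.png",d["pixels"][:,:,::-1])
plan(.629,.2635,.032,-7,s)
E
```

```text
clock: 3.7
position: [0.6287, 0.2647, 0.1259]
tcp_rot: [-2.352, -2.081, -0.003]
ft_force: [-0.3, -0.4, -1.0]
opening: 0.0257
pos [0.6287 0.2647 0.1259] shift mm [-1.4  0.4 93.9] jaw now -7.0 tilt z [ 8.0e-04  2.2e-03 -1.0e+00] j7 -0.62 open 0.0257 t 3.7
turn rotvec [ 0.001 -0.002  0.   ]
```

View pics/w5.png

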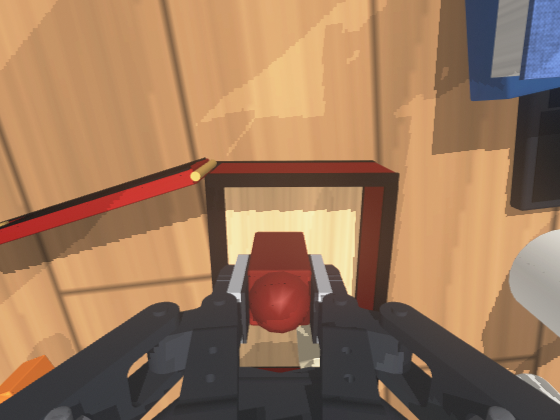

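View pics/d5.png

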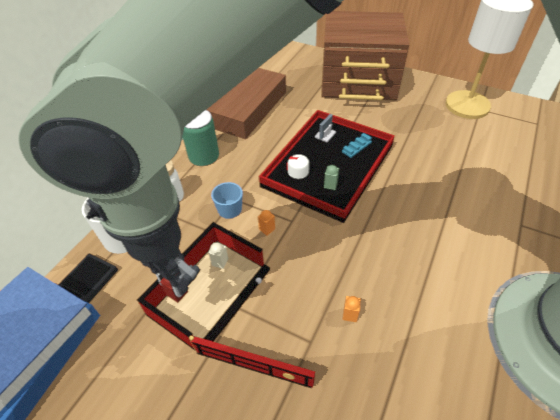

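```bash
python3 - <<'E'
from h import *
from fit import cw
T=np.load("w5T.npy")
for P in [(.028,.095,.062),(.143,.095,.062),(.151,.103,.062),(.022,.103,.066)]:
    print(P,proj("w",cw((.5465,.2070,-.121),P),T))
E
```

```text
(0.028, 0.095, 0.062) [[208.61901613 186.82097413]]
(0.143, 0.095, 0.062) [[385.69531831 186.82438201]]
(0.151, 0.103, 0.062) [[399.31587672 174.64128869]]
(0.022, 0.103, 0.066) [[197.00284763 175.78818345]]
```

The predicted case corners match the picture: (399,174) and (197,176). I'll lower the seal.

```bash
python3 -m pendant '[{"gripper":255,"x":-1,"y":0,"z":25,"ax":0,"ay":0,"az":0},{"gripper":255,"x":-1,"y":0,"z":55,"ax":0,"ay":0,"az":0},{"gripper":255,"x":-1,"y":0,"z":75,"ax":0,"ay":0,"az":0},{"gripper":255,"x":-1,"y":0,"z":88,"ax":0,"ay":0,"az":0},{"gripper":255,"x":-1,"y":0,"z":93,"ax":0,"ay":0,"az":0}]'; python3 -m pendant '[{"gripper":255,"x":0,"y":0,"z":0,"ax":0,"ay":0,"az":0},{"gripper":255,"x":0,"y":0,"z":0,"ax":0,"ay":0,"az":0}]'
```

```text
clock: 4.3
position: [0.6284, 0.2633, 0.0328]
tcp_rot: [-2.352, -2.08, -0.003]
ft_force: [0.6, -0.4, -0.9]
opening: 0.0253
clock: 4.5
position: [0.6288, 0.2634, 0.0338]
tcp_rot: [-2.352, -2.081, -0.005]
ft_force: [1.1, -0.1, -0.6]
opening: 0.0252
```

```bash
python3 -m pendant '[{"gripper":255,"x":0,"y":0,"z":1,"ax":0,"ay":0,"az":0},{"gripper":255,"x":0,"y":0,"z":2,"ax":0,"ay":0,"az":0},{"gripper":255,"x":0,"y":0,"z":3,"ax":0,"ay":0,"az":0},{"gripper":255,"x":0,"y":0,"z":3,"ax":0,"ay":0,"az":0}]'
```

```text
clock: 4.9
position: [0.6288, 0.2634, 0.0308]
tcp_rot: [-2.352, -2.081, -0.005]
ft_force: [-0.4, -1.5, -1.0]
opening: 0.0254
```

```bash
python3 -m pendant '[{"gripper":255,"x":0,"y":0,"z":1,"ax":0,"ay":0,"az":0},{"gripper":255,"x":0,"y":0,"z":2,"ax":0,"ay":0,"az":0},{"gripper":255,"x":0,"y":0,"z":2,"ax":0,"ay":0,"az":0}]'
```

```text
clock: 5.2
position: [0.6289, 0.2635, 0.0306]
tcp_rot: [-2.353, -2.081, -0.005]
ft_force: [-9.6, -3.4, 27.9]
opening: 0.0254
```

Contact with the floor (27.9 N). I'll back off 2 mm, then release and retreat.

```bash
python3 -m pendant '[{"gripper":255,"x":0,"y":0,"z":-1,"ax":0,"ay":0,"az":0},{"gripper":200,"x":0,"y":0,"z":0,"ax":0,"ay":0,"az":0},{"gripper":150,"x":0,"y":0,"z":0,"ax":0,"ay":0,"az":0},{"gripper":120,"x":0,"y":0,"z":0,"ax":0,"ay":0,"az":0},{"gripper":120,"x":0,"y":0,"z":0,"ax":0,"ay":0,"az":0}]'; python3 -m pendant '[{"gripper":120,"x":0,"y":0,"z":-25,"ax":0,"ay":0,"az":0},{"gripper":120,"x":0,"y":0,"z":-60,"ax":0,"ay":0,"az":0},{"gripper":100,"x":0,"y":0,"z":-100,"ax":0,"ay":0,"az":0},{"gripper":60,"x":0,"y":0,"z":-135,"ax":0,"ay":0,"az":0},{"gripper":0,"x":0,"y":0,"z":-160,"ax":0,"ay":0,"az":0}]'; python3 plan.py .607 -.15 .20 0
```

```text
clock: 5.7
position: [0.6289, 0.2635, 0.0303]
tcp_rot: [-2.353, -2.081, -0.005]
ft_force: [-0.1, -0.6, 0.3]
opening: 0.0448
clock: 6.2
position: [0.6291, 0.2632, 0.193]
tcp_rot: [-2.353, -2.081, -0.008]
ft_force: [-0.7, -0.0, 0.9]
opening: 0.078
pos [0.6291 0.2632 0.193 ] shift mm [-412.8   28.7   -8.6] jaw now -7.0 tilt z [ 0.0036  0.0037 -1.    ] j7 -0.62 open 0.0780 t 6.2
turn rotvec [ 0.003 -0.004 -0.123]
```

```bash
python3 -m pendant '[{"gripper":0,"x":-30,"y":2,"z":-8,"ax":0,"ay":0,"az":0},{"gripper":0,"x":-75,"y":6,"z":-8,"ax":0,"ay":0,"az":-0.02},{"gripper":0,"x":-120,"y":9,"z":-8,"ax":0,"ay":0,"az":-0.04},{"gripper":0,"x":-165,"y":12,"z":-8,"ax":0,"ay":0,"az":-0.06},{"gripper":0,"x":-210,"y":15,"z":-8,"ax":0,"ay":0,"az":-0.06}]'; python3 -m pendant '[{"gripper":0,"x":-45,"y":3,"z":0,"ax":0,"ay":0,"az":-0.02},{"gripper":0,"x":-90,"y":6,"z":0,"ax":0,"ay":0,"az":-0.04},{"gripper":0,"x":-135,"y":9,"z":0,"ax":0,"ay":0,"az":-0.06},{"gripper":0,"x":-175,"y":12,"z":0,"ax":0,"ay":0,"az":-0.06},{"gripper":0,"x":-200,"y":13,"z":0,"ax":0,"ay":0,"az":-0.06}]';python3 -m pendant '[{"gripper":0,"x":0,"y":0,"z":0,"ax":0,"ay":0,"az":0},{"gripper":0,"x":0,"y":0,"z":0,"ax":0,"ay":0,"az":0},{"gripper":0,"x":0,"y":0,"z":0,"ax":0,"ay":0,"az":0}]'; python3 - <<'E'
from h import *
from plan import plan
s=bot.sense();T=tcpT(s);d=bot.get_image("wrist");cv2.imwrite("pics/w6.png",d["pixels"][:,:,::-1]);np.save("w6T.npy",T)
d=bot.get_image("scene");cv2.imwrite("pics/s6.png",d["pixels"][:,:,::-1])
crop("pics/s6.png","pics/s6a.png",300,140,450,315,3.4)
plan(.607,-.15,.032,0,s)
E
```

```text
clock: 6.7
position: [0.6179, 0.0512, 0.2002]
tcp_rot: [-2.289, -2.152, -0.008]
ft_force: [0.4, 0.3, 0.0]
opening: 0.0856
clock: 7.2
position: [0.618, -0.1531, 0.1995]
tcp_rot: [2.226, 2.216, 0.007]
ft_force: [-0.2, -0.2, -0.8]
opening: 0.0856
clock: 7.5
position: [0.6182, -0.1517, 0.1994]
tcp_rot: [2.225, 2.218, 0.008]
ft_force: [-0.1, 1.4, -0.3]
opening: 0.0851
pos [ 0.6182 -0.1517  0.1994] shift mm [  1.1 -11.8 167.4] jaw now -0.2 tilt z [ 0.0037  0.0033 -1.    ] j7 0.14 open 0.0851 t 7.5
turn rotvec [ 0.004 -0.003 -0.003]
```

View pics/w6.png

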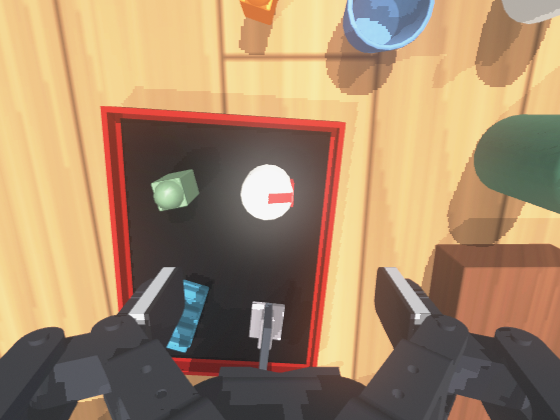

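View pics/s6a.png

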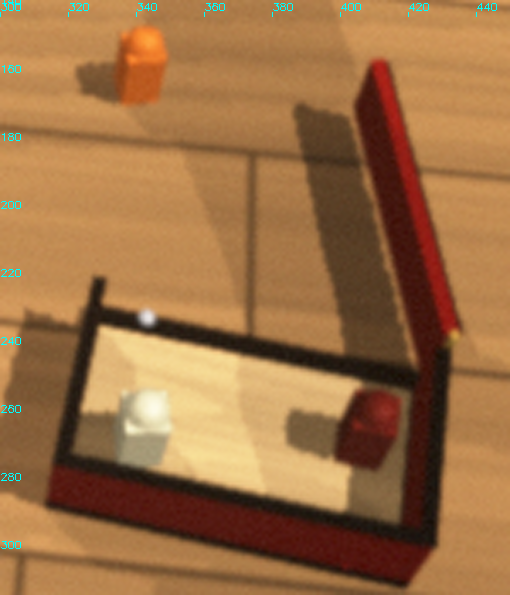

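The red seal stands upright in the case at scene (405,265). Next is the jar, at wrist (267,192).

```bash
python3 - <<'E'
from h import *
crop("pics/w6.png","pics/w6a.png",225,150,345,235,6.5)
E
```

```text
(no output)
```

View pics/w6a.png

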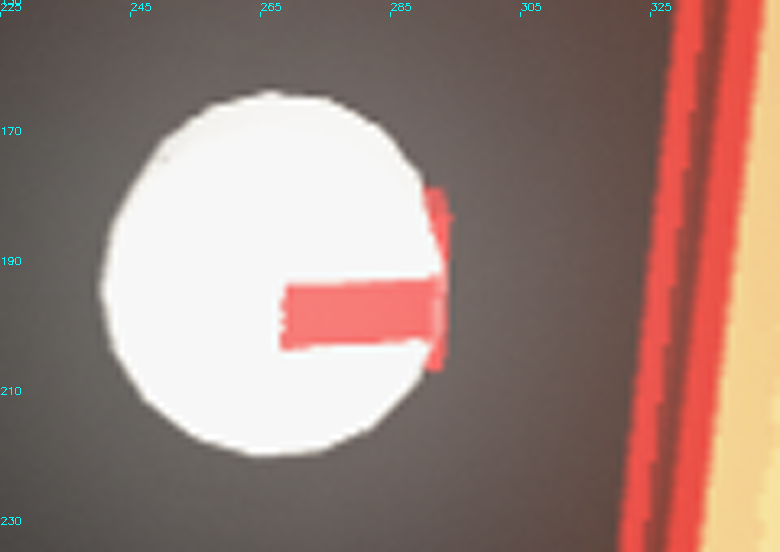

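```bash
cat > jar.py <<'E'
from h import *
T=np.load("w6T.npy")
a=np.linspace(0,2*np.pi,120)
def sil(x,y):
    P=np.concatenate([np.c_[x+r*np.cos(a),y+r*np.sin(a),0*a+.022+z] for r,z in [(.024,.005),(.024,.033),(.022,.038),(.015,.043)]])
    q=proj("w",P,T);return np.array([q[:,0].min(),q[:,0].max(),q[:,1].min(),q[:,1].max()])
from scipy.optimize import least_squares
o=np.array([240.4,293.2,164,220.4])
r=least_squares(lambda p:sil(*p)-o,[.607,-.15],diff_step=1e-3);print(r.x,r.fun)
cx=r.x
i=pix2z("w",(268.7,198.8),.067,T)[0];e=pix2z("w",(292,197.3),.022+.036,T)[0]
print(i,e,"ang",np.degrees(np.arctan2(*(e-i)[[1,0]])),"from ctr",np.degrees(np.arctan2(*(e[:2]-cx)[[1,0]])))
print("side edges dirs",[np.degrees(np.arctan2(*(q[1]-q[0])[[1,0]])) for q in [ (pix2z("w",(269,193.6),.067,T)[0],pix2z("w",(291,193),.061,T)[0]),(pix2z("w",(268.5,203.7),.067,T)[0],pix2z("w",(290.8,202.4),.061,T)[0])]])
l=pix2z("w",[(291.5,179),(292.5,207)],.022+.020,T);print("label ends",l)
E
python3 jar.py
```

```text
[ 0.60664105 -0.14943159] [-0.02960066  0.02955381  0.14428239 -0.14405369]
[ 0.60865334 -0.14970437  0.067     ] [ 0.62939455 -0.1507214   0.058     ] ang -2.807203685100741 from ctr -3.2444104568403223
side edges dirs [np.float64(-2.881564403261996), np.float64(-1.4955003118831975)]
label ends [[ 0.62946907 -0.13715093  0.042     ]
 [ 0.63067176 -0.16442867  0.042     ]]
```

The bar angle depends on an assumed height when seen obliquely. I'll put the camera straight above the jar to remove that.

```bash
python3 -m pendant '[{"gripper":0,"x":-30,"y":-5,"z":0,"ax":0,"ay":0,"az":0},{"gripper":0,"x":-60,"y":-11,"z":0,"ax":0,"ay":0,"az":0},{"gripper":0,"x":-72,"y":-11,"z":0,"ax":0.004,"ay":-0.003,"az":0},{"gripper":0,"x":-72,"y":-11,"z":0,"ax":0.004,"ay":-0.003,"az":0},{"gripper":0,"x":-72,"y":-11,"z":0,"ax":0.004,"ay":-0.003,"az":0}]'; python3 - <<'E'
from h import *
bot.get_image("wrist")
s=bot.sense();T=tcpT(s);d=bot.get_image("wrist");cv2.imwrite("pics/w7.png",d["pixels"][:,:,::-1]);np.save("w7T.npy",T)
print(s["position"],s["tcp_rot"],abs(s["dq"]).max())
c=proj("w",[[.6066,-.1494,.06]],T)[0];print(c)
x,y=int(c[0]),int(c[1])
crop("pics/w7.png","pics/w7a.png",x-50,y-45,x+50,y+45,6.5)
E
```

```text
clock: 8.1
position: [0.6075, -0.2221, 0.1992]
tcp_rot: [-2.223, -2.219, -0.001]
ft_force: [0.4, 0.2, -0.8]
opening: 0.0856
[ 0.60753843 -0.22174769  0.19915604] [-2.22201819e+00 -2.21982934e+00 -8.83035690e-04] 0.004247980968343422
[279.11028716 114.33145908]
```

View pics/w7a.png

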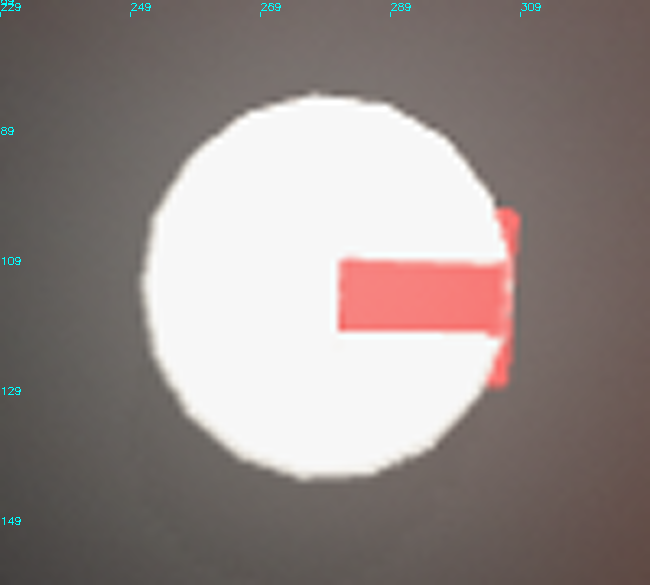

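```bash
python3 - <<'E'
from h import *
T=np.load("w7T.npy")
def w(p,z): return pix2z("w",[229+p[0]/6.5,69+p[1]/6.5],z,T)[0]
A=lambda v:np.degrees(np.arctan2(v[1],v[0]))
for z1,z2 in [(.067,.06),(.067,.067)]:
    for a,b in [((338,294),(508,299)),((339,259),(505,264)),((338,330),(498,333))]: print("bar",A(w(b,z2)-w(a,z1)))
l=[w((514,212),.05),w((497,384),.05)];d=l[1]-l[0];print("label",l,A([-d[1],d[0]]))
c=w((327,287),.055);print("ctr",c,"->label",A((l[0]+l[1])/2-c),[A(q-c) for q in l])
sil=[w(p,.055) for p in [(142,287),(320,95),(320,480)]];print(sil)
E
```

```text
bar -1.7149111965098118
bar -1.4627738091062596
bar -1.4481948275120295
bar -1.5978535366358946
bar -1.6287932609020985
bar -1.0176668505267932
label [array([ 0.63122663, -0.13908432,  0.05      ]), array([ 0.6295182, -0.1609331,  0.05     ])] -4.471062539540675
ctr [ 0.606751   -0.14848046  0.055     ] ->label -3.70173962900413 [np.float64(21.001677201118454), np.float64(-28.676676232952268)]
[array([ 0.5827193 , -0.14848797,  0.055     ]), array([ 0.60585384, -0.12516769,  0.055     ]), array([ 0.60582877, -0.17312642,  0.055     ])]
```

```bash
python3 - <<'E'
from h import *
T=np.load("w6T.npy")
print("green right edge",pix2z("w",[(199,185)],.068,T),pix2z("w",[(199,172)],.022,T),"rim",pix2z("w",[(326,192)],.037,T))
E
python3 plan.py .6065 -.149 .10 -18
```

```text
green right edge [[ 0.54897414 -0.13701986  0.068     ]] [[ 0.53857663 -0.1338061   0.022     ]] rim [[ 0.66303064 -0.15093686  0.037     ]]
pos [ 0.6075 -0.2218  0.1992] shift mm [72.7 -1.1 99.3] jaw now -0.1 tilt z [-1.e-04  8.e-04 -1.e+00] j7 0.25 open 0.0856 t 8.2
turn rotvec [-0.    -0.001  0.313]
```

```bash
python3 -m pendant '[{"gripper":75,"x":25,"y":-1,"z":20,"ax":0,"ay":0,"az":0.1},{"gripper":75,"x":50,"y":-1,"z":50,"ax":0,"ay":0,"az":0.2},{"gripper":75,"x":70,"y":-1,"z":80,"ax":0,"ay":0,"az":0.313},{"gripper":75,"x":73,"y":-1,"z":99,"ax":0,"ay":0,"az":0.313},{"gripper":75,"x":73,"y":-1,"z":99,"ax":0,"ay":0,"az":0.313}]'; python3 - <<'E'
from h import *
from plan import plan
bot.get_image("wrist")
s=bot.sense();T=tcpT(s);d=bot.get_image("wrist");cv2.imwrite("pics/w8.png",d["pixels"][:,:,::-1]);np.save("w8T.npy",T)
plan(.6065,-.149,.028,-18,s);print(proj("w",[[.6065,-.149,.055]],T))
E
```

```text
clock: 8.7
position: [0.6055, -0.1461, 0.098]
tcp_rot: [-2.535, -1.849, 0.003]
ft_force: [-0.3, -0.3, -0.7]
opening: 0.0604
pos [ 0.6063 -0.1475  0.0998] shift mm [-1.4  0.8 71.8] jaw now -17.9 tilt z [-0.0017  0.0012 -1.    ] j7 -0.13 open 0.0603 t 8.75
turn rotvec [-0.002 -0.001  0.002]
[[281.80054842 239.49764018]]
```

View pics/w8.png

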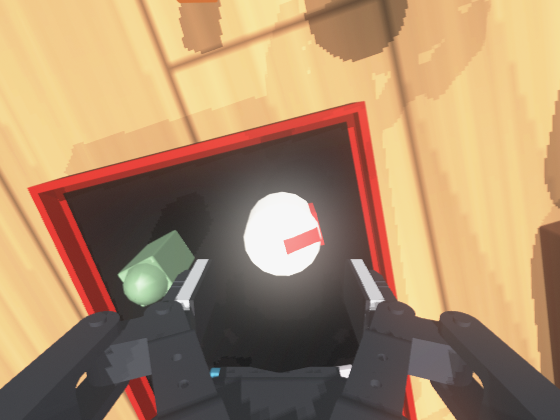

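```bash
python3 -m pendant '[{"gripper":85,"x":-1,"y":1,"z":20,"ax":0,"ay":0,"az":0},{"gripper":85,"x":-1,"y":1,"z":40,"ax":0,"ay":0,"az":0},{"gripper":85,"x":-1,"y":1,"z":57,"ax":0,"ay":0,"az":0},{"gripper":85,"x":-1,"y":1,"z":68,"ax":0,"ay":0,"az":0},{"gripper":85,"x":-1,"y":1,"z":72,"ax":0,"ay":0,"az":0}]' && python3 -m pendant '[{"gripper":85,"x":0,"y":0,"z":0,"ax":0,"ay":0,"az":0},{"gripper":255,"x":0,"y":0,"z":0,"ax":0,"ay":0,"az":0},{"gripper":255,"x":0,"y":0,"z":0,"ax":0,"ay":0,"az":0},{"gripper":255,"x":0,"y":0,"z":0,"ax":0,"ay":0,"az":0},{"gripper":255,"x":0,"y":0,"z":0,"ax":0,"ay":0,"az":0}]' 50; python3 plan.py .6065 -.149 .14 -18
```

```text
clock: 9.3
position: [0.6074, -0.1498, 0.0283]
tcp_rot: [-2.54, -1.848, -0.0]
ft_force: [-0.0, -0.2, 0.4]
opening: 0.0571
clock: 9.8
position: [0.6077, -0.15, 0.0291]
tcp_rot: [-2.54, -1.848, -0.001]
ft_force: [-1.4, 0.3, 7.0]
opening: 0.0467
pos [ 0.6077 -0.15    0.0291] shift mm [   0.7   -1.5 -110.9] jaw now -17.9 tilt z [ 4.e-04  6.e-04 -1.e+00] j7 -0.12 open 0.0467 t 9.8
turn rotvec [ 0.    -0.001  0.001]
```

```bash
python3 -m pendant '[{"gripper":255,"x":0,"y":0,"z":-20,"ax":0,"ay":0,"az":0},{"gripper":255,"x":0,"y":0,"z":-50,"ax":0,"ay":0,"az":0},{"gripper":255,"x":0,"y":0,"z":-85,"ax":0,"ay":0,"az":0},{"gripper":255,"x":0,"y":0,"z":-110,"ax":0,"ay":0,"az":0},{"gripper":255,"x":0,"y":0,"z":-125,"ax":0,"ay":0,"az":0}]' ; python3 plan.py .6264 .2013 .15
```

```text
clock: 10.3
position: [0.6083, -0.1502, 0.1565]
tcp_rot: [2.539, 1.847, 0.004]
ft_force: [0.5, 0.2, -1.9]
opening: 0.0466
pos [ 0.6083 -0.1502  0.1565] shift mm [340.  -91.1   6.6] jaw now -17.9 tilt z [ 3.e-03  2.e-04 -1.e+00] j7 -0.13 open 0.0466 t 10.3
```

```bash
python3 -m pendant '[{"gripper":255,"x":30,"y":-8,"z":0,"ax":0,"ay":0,"az":-0.13},{"gripper":255,"x":70,"y":-19,"z":0,"ax":0,"ay":0,"az":-0.27},{"gripper":255,"x":110,"y":-30,"z":0,"ax":0,"ay":0,"az":-0.41},{"gripper":255,"x":150,"y":-40,"z":0,"ax":0,"ay":0,"az":-0.55},{"gripper":255,"x":190,"y":-51,"z":0,"ax":0,"ay":0,"az":-0.69}]' ; python3 plan.py .6264 .2013 .15
```

```text
clock: 10.8
position: [0.6181, 0.0479, 0.1563]
tcp_rot: [1.757, 2.602, 0.003]
ft_force: [0.0, -0.5, -2.4]
opening: 0.0464
pos [0.6181 0.0479 0.1563] shift mm [139.2  65.    6.3] jaw now 21.9 tilt z [ 2.7e-03  2.0e-04 -1.0e+00] j7 0.13 open 0.0464 t 10.8
```

```bash
python3 -m pendant '[{"gripper":255,"x":34,"y":16,"z":0,"ax":0,"ay":0,"az":-0.14},{"gripper":255,"x":70,"y":32,"z":0,"ax":0,"ay":0,"az":-0.28},{"gripper":255,"x":105,"y":48,"z":0,"ax":0,"ay":0,"az":-0.42},{"gripper":255,"x":130,"y":60,"z":0,"ax":0,"ay":0,"az":-0.56},{"gripper":255,"x":139,"y":65,"z":2,"ax":0,"ay":0,"az":-0.7}]' ;  python3 -m pendant '[{"gripper":255,"x":0,"y":0,"z":0,"ax":0,"ay":0,"az":-0.14},{"gripper":255,"x":0,"y":0,"z":0,"ax":0,"ay":0,"az":-0.28},{"gripper":255,"x":0,"y":0,"z":0,"ax":0,"ay":0,"az":-0.42},{"gripper":255,"x":0,"y":0,"z":0,"ax":0,"ay":0,"az":-0.56},{"gripper":255,"x":0,"y":0,"z":0,"ax":0,"ay":0,"az":-0.7}]' ; python3 plan.py .6264 .2013 .15 157.6
```

```text
clock: 11.3
position: [0.6257, 0.2051, 0.154]
tcp_rot: [0.744, 3.05, 0.003]
ft_force: [-0.2, 0.3, -2.1]
opening: 0.0468
clock: 11.8
position: [0.6254, 0.2049, 0.1534]
tcp_rot: [-0.356, 3.12, 0.002]
ft_force: [0.0, -0.1, -2.2]
opening: 0.0462
pos [0.6254 0.2049 0.1534] shift mm [-0.1 -3.7  3.4] jaw now 103.0 tilt z [ 0.0013  0.0015 -1.    ] j7 1.10 open 0.0462 t 11.8
turn rotvec [ 0.     0.002 -0.953]
```

```bash
python3 -m pendant '[{"gripper":255,"x":0,"y":-1,"z":0,"ax":0,"ay":0,"az":-0.14},{"gripper":255,"x":0,"y":-2,"z":0,"ax":0,"ay":0,"az":-0.28},{"gripper":255,"x":0,"y":-3,"z":0,"ax":0,"ay":0,"az":-0.42},{"gripper":255,"x":0,"y":-4,"z":0,"ax":0,"ay":0,"az":-0.56},{"gripper":255,"x":0,"y":-4,"z":0,"ax":0,"ay":0,"az":-0.7}]' ;  python3 -m pendant '[{"gripper":255,"x":0,"y":0,"z":0,"ax":0,"ay":0,"az":-0.13},{"gripper":255,"x":0,"y":0,"z":0,"ax":0,"ay":0,"az":-0.2},{"gripper":255,"x":0,"y":0,"z":0,"ax":0,"ay":0,"az":-0.253},{"gripper":255,"x":0,"y":0,"z":0,"ax":0,"ay":0,"az":-0.253}]' ; python3 - <<'E'
from h import *
from plan import plan
bot.get_image("wrist")
s=bot.sense();T=tcpT(s);d=bot.get_image("wrist");cv2.imwrite("pics/w9.png",d["pixels"][:,:,::-1]);np.save("w9T.npy",T)
d=bot.get_image("side");cv2.imwrite("pics/d9.png",d["pixels"][:,:,::-1])
crop("pics/w9.png","pics/w9a.png",180,190,380,340,4)
plan(.6264,.2013,.0175,157.6,s)
E
```

```text
clock: 12.3
position: [0.6262, 0.2007, 0.1528]
tcp_rot: [-1.412, 2.805, 0.001]
ft_force: [-0.3, -0.0, -2.2]
opening: 0.0466
clock: 12.7
position: [0.626, 0.2004, 0.1522]
tcp_rot: [-1.756, 2.605, 0.002]
ft_force: [0.5, -0.2, -2.0]
opening: 0.0469
pos [0.626  0.2005 0.1523] shift mm [-7.000e-01 -1.000e-01  1.348e+02] jaw now 157.9 tilt z [-2.0e-04  1.3e-03 -1.0e+00] j7 1.94 open 0.0463 t 12.75
turn rotvec [0.001 0.001 0.004]
```

View pics/w9.png

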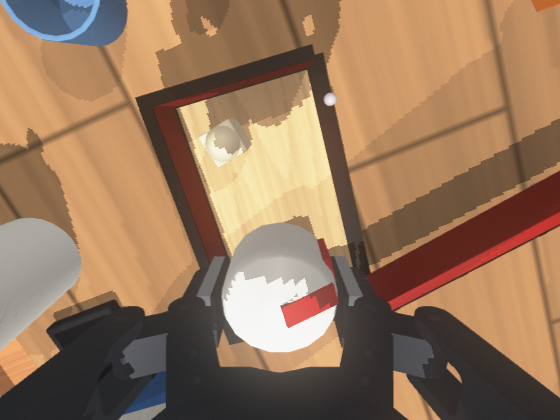

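View pics/w9a.png

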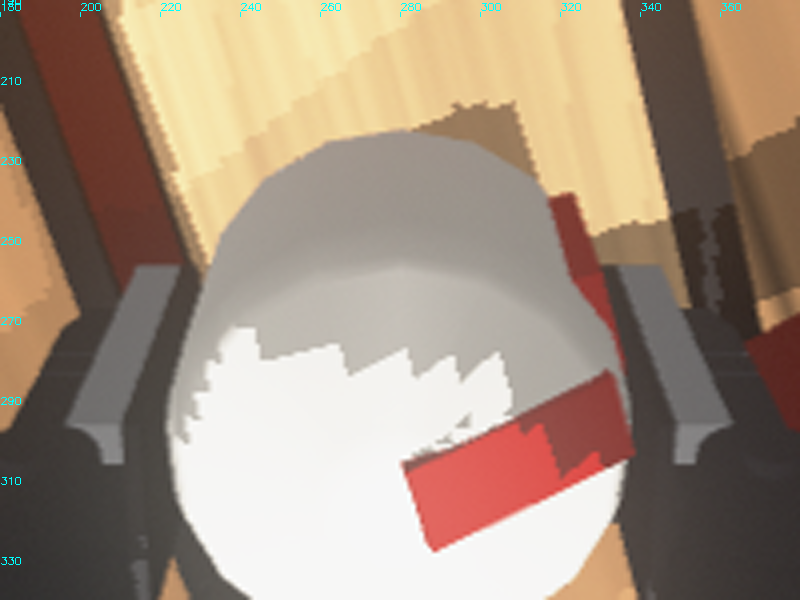

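View pics/d9.png

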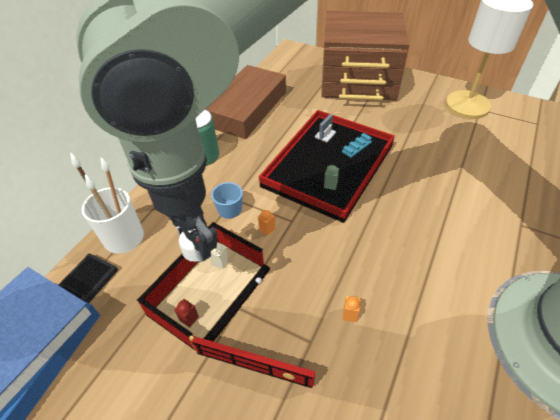

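```bash
python3 - <<'E'
from h import *
from fit import cw
from scipy.optimize import least_squares
T=np.load("w9T.npy")
p=(.5465,.2070,-.121)
for n,P in dict(back=(.151,-.103,.062),ball=(.016,-.067,.011),sillc=(.014,-.103,.01),floorback=(.143,-.095,.01),front=(.028,-.103,.062)).items(): print(n,proj("w",cw(p,P),T))
c=pix2z("w",[(224,140)],.068,T)[0];d=c[:2]-p[:2];cc,s=np.cos(p[2]),np.sin(p[2]);print("pale case",cc*d[0]+s*d[1],-s*d[0]+cc*d[1])
print("jar ctr img",proj("w",[[T[0,3],T[1,3],T[2,3]+.026-.0]],T))
E
```

```text
back [[137.5725175   96.82188818]]
ball [[332.3885069   98.77753997]]
sillc [[324.92035623  52.06541791]]
floorback [[176.03495269 106.60162031]]
front [[314.69957164  44.34049612]]
pale case 0.10238695785720986 -0.06070055028639294
jar ctr img [[281.50719697 301.2456696 ]]
```

The case model agrees with this view to within about 2 px. I'll lower the jar.

```bash
python3 -m pendant '[{"gripper":255,"x":-1,"y":0,"z":30,"ax":0,"ay":0,"az":0},{"gripper":255,"x":-1,"y":0,"z":65,"ax":0,"ay":0,"az":0},{"gripper":255,"x":-1,"y":0,"z":100,"ax":0,"ay":0,"az":0},{"gripper":255,"x":-1,"y":0,"z":122,"ax":0,"ay":0,"az":0},{"gripper":255,"x":-1,"y":0,"z":129,"ax":0,"ay":0,"az":0}]' && python3 -m pendant '[{"gripper":255,"x":0,"y":0,"z":0,"ax":0,"ay":0,"az":0},{"gripper":255,"x":0,"y":0,"z":1,"ax":0,"ay":0,"az":0},{"gripper":255,"x":0,"y":0,"z":2,"ax":0,"ay":0,"az":0},{"gripper":255,"x":0,"y":0,"z":2,"ax":0,"ay":0,"az":0}]'
```

```text
clock: 13.35
position: [0.6253, 0.2013, 0.0211]
tcp_rot: [1.751, -2.606, -0.003]
ft_force: [-0.5, -0.0, -2.3]
opening: 0.0467
clock: 13.75
position: [0.6258, 0.2014, 0.02]
tcp_rot: [1.751, -2.607, -0.002]
ft_force: [0.3, -0.3, -1.5]
opening: 0.0464
```

```bash
python3 -m pendant '[{"gripper":255,"x":0,"y":0,"z":1,"ax":0,"ay":0,"az":0},{"gripper":255,"x":0,"y":0,"z":2,"ax":0,"ay":0,"az":0},{"gripper":255,"x":0,"y":0,"z":2.5,"ax":0,"ay":0,"az":0},{"gripper":255,"x":0,"y":0,"z":3,"ax":0,"ay":0,"az":0}]'
```

```text
clock: 14.15
position: [0.6258, 0.2014, 0.0172]
tcp_rot: [1.751, -2.607, -0.002]
ft_force: [-2.2, -1.6, 9.6]
opening: 0.0463
```

```bash
python3 -m pendant '[{"gripper":255,"x":0,"y":0,"z":0,"ax":0,"ay":0,"az":0},{"gripper":110,"x":0,"y":0,"z":0,"ax":0,"ay":0,"az":0},{"gripper":85,"x":0,"y":0,"z":0,"ax":0,"ay":0,"az":0},{"gripper":75,"x":0,"y":0,"z":0,"ax":0,"ay":0,"az":0},{"gripper":75,"x":0,"y":0,"z":0,"ax":0,"ay":0,"az":0}]'; python3 -m pendant '[{"gripper":75,"x":0,"y":0,"z":-20,"ax":0,"ay":0,"az":0},{"gripper":75,"x":0,"y":0,"z":-50,"ax":0,"ay":0,"az":0},{"gripper":75,"x":0,"y":0,"z":-90,"ax":0,"ay":0,"az":0},{"gripper":100,"x":0,"y":0,"z":-130,"ax":0,"ay":0,"az":0},{"gripper":150,"x":0,"y":0,"z":-165,"ax":0,"ay":0,"az":0}]';  python3 - <<'E'
from h import *
from plan import plan
bot.get_image("wrist");bot.get_image("wrist")
s=bot.sense();T=tcpT(s);d=bot.get_image("wrist");cv2.imwrite("pics/w10.png",d["pixels"][:,:,::-1]);np.save("w10T.npy",T)
d=bot.get_image("scene");cv2.imwrite("pics/s10.png",d["pixels"][:,:,::-1])
crop("pics/s10.png","pics/s10a.png",300,140,450,315,3.4)
plan(.6264,.2013,.0175,157.6,s)
E
```

```text
clock: 14.65
position: [0.6258, 0.2014, 0.0171]
tcp_rot: [1.751, -2.607, -0.002]
ft_force: [-0.7, 0.0, -0.3]
opening: 0.0605
clock: 15.15
position: [0.626, 0.2017, 0.1859]
tcp_rot: [-1.752, 2.607, 0.001]
ft_force: [0.2, -0.6, -0.8]
opening: 0.0389
pos [0.6277 0.2026 0.1886] shift mm [  2.5   1.5 171.1] jaw now 157.8 tilt z [ 0.0056  0.003  -1.    ] j7 1.96 open 0.0353 t 15.25
turn rotvec [-0.004  0.005  0.003]
```

View pics/w10.png

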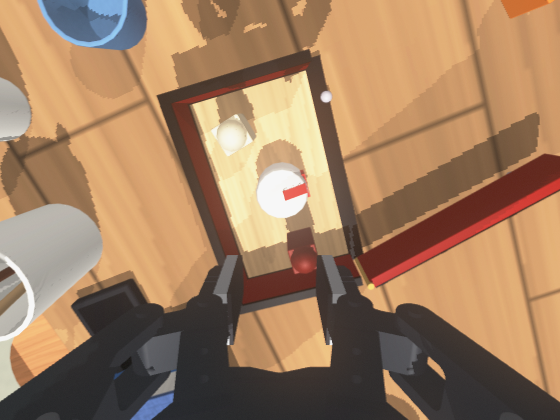

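View pics/s10.png

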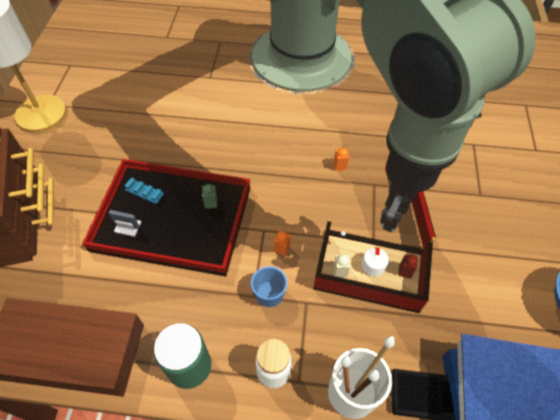

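All three pieces stand in the case. The jar's bar and label point to the door side (wrist bar (283,192)→(307,186)). Next is the door: I'll measure it and work out the arc.

```bash
python3 - <<'E'
from h import *
from fit import cw
T=np.load("w10T.npy");p=(.5465,.2070,-.121)
def inv(w):
    d=w[:2]-np.array(p[:2]);c,s=np.cos(p[2]),np.sin(p[2]);return np.array([c*d[0]+s*d[1],-s*d[0]+c*d[1]])
b=pix2z("w",[(283,192),(307,186)],.053,T);v=b[1]-b[0];print("jar ctr case",inv(b[0]),"bar dir",np.degrees(np.arctan2(v[1],v[0])),"want 173")
i=pix2z("w",[(373,286)],.065,T)[0];print("door hinge end",inv(i))
c1=pix2z("w",[(145,265)],.058,np.load("w3T.npy"))[0];print("orange",c1,inv(c1))
a=1.26
for l,o in ((.16,.036),):
    d=np.array([-np.sin(a),-np.cos(a)]);n=np.array([-np.cos(a),np.sin(a)])
    q=np.array([.022,.103])+d*l+n*o;print(q,cw(p,[*q,0]))
E
python3 plan.py .4176 .3153 .15 10
```

```text
jar ctr case [ 7.76813586e-02 -2.98862381e-05] bar dir 172.32653594394128 want 173
door hinge end [0.02015057 0.1046335 ]
orange [0.37661143 0.12919188 0.058     ] [-0.15925459 -0.09774561]
[-0.14134386  0.08834455] [[0.41685321 0.31175951 0.        ]]
pos [0.6263 0.2014 0.1839] shift mm [-26.5 236.3  33.9] jaw now 157.8 tilt z [ 6.e-04  6.e-04 -1.e+00] j7 1.96 open 0.0353 t 15.35
turn rotvec [1.000e-03 1.000e-03 2.579e+00]
```

```bash
python3 -m pendant '[{"gripper":255,"x":-3,"y":25,"z":0,"ax":0,"ay":0,"az":0.13},{"gripper":255,"x":-6,"y":60,"z":0,"ax":0,"ay":0,"az":0.27},{"gripper":255,"x":-11,"y":100,"z":0,"ax":0,"ay":0,"az":0.41},{"gripper":255,"x":-15,"y":140,"z":0,"ax":0,"ay":0,"az":0.55},{"gripper":255,"x":-20,"y":180,"z":0,"ax":0,"ay":0,"az":0.69}]' ; python3 plan.py .417 .313 .15 10
```

```text
clock: 15.85
position: [0.4653, 0.288, 0.1833]
tcp_rot: [0.757, -3.048, -0.0]
ft_force: [-0.7, 1.4, 0.2]
opening: 0.0
pos [0.4653 0.288  0.1833] shift mm [31.  44.7 33.3] jaw now 117.9 tilt z [-7.e-04  1.e-04 -1.e+00] j7 1.06 open 0.0000 t 15.85
turn rotvec [-0.000e+00 -1.000e-03  1.883e+00]
```

```bash
python3 -m pendant '[{"gripper":255,"x":10,"y":14,"z":0,"ax":0,"ay":0,"az":0.14},{"gripper":255,"x":20,"y":28,"z":0,"ax":0,"ay":0,"az":0.28},{"gripper":255,"x":28,"y":40,"z":0,"ax":0,"ay":0,"az":0.42},{"gripper":255,"x":31,"y":45,"z":10,"ax":0,"ay":0,"az":0.56},{"gripper":255,"x":31,"y":45,"z":20,"ax":0,"ay":0,"az":0.7}]' ;python3 -m pendant '[{"gripper":255,"x":0,"y":0,"z":0,"ax":0,"ay":0,"az":0.14},{"gripper":255,"x":0,"y":0,"z":0,"ax":0,"ay":0,"az":0.28},{"gripper":255,"x":0,"y":0,"z":0,"ax":0,"ay":0,"az":0.42},{"gripper":255,"x":0,"y":0,"z":0,"ax":0,"ay":0,"az":0.56},{"gripper":255,"x":0,"y":0,"z":0,"ax":0,"ay":0,"az":0.7}]' ; python3 plan.py .417 .313 .15 10
```

```text
clock: 16.35
position: [0.4157, 0.3136, 0.1628]
tcp_rot: [-0.341, -3.122, 0.001]
ft_force: [1.3, -1.0, -0.3]
opening: -0.0002
clock: 16.85
position: [0.4152, 0.3132, 0.1623]
tcp_rot: [-1.398, -2.811, 0.004]
ft_force: [-0.7, -0.1, 0.6]
opening: 0.0
pos [0.4152 0.3132 0.1623] shift mm [-1.3  1.4 12.3] jaw now 37.1 tilt z [-0.0026 -0.0012 -1.    ] j7 -0.27 open 0.0000 t 16.85
turn rotvec [-0.003  0.     0.473]
```

```bash
python3 -m pendant '[{"gripper":255,"x":0,"y":0,"z":0,"ax":0,"ay":0,"az":0.14},{"gripper":255,"x":0,"y":0,"z":0,"ax":0,"ay":0,"az":0.28},{"gripper":255,"x":-1,"y":1,"z":0,"ax":0,"ay":0,"az":0.42},{"gripper":255,"x":-1,"y":1,"z":0,"ax":0,"ay":0,"az":0.473},{"gripper":255,"x":-1,"y":1,"z":0,"ax":0,"ay":0,"az":0.473}]' ; python3 - <<'E'
from h import *
from plan import plan
s=bot.sense();T=tcpT(s);d=bot.get_image("wrist");cv2.imwrite("pics/w11.png",d["pixels"][:,:,::-1]);np.save("w11T.npy",T)
plan(.417,.313,.035,10,s)
print(proj("w",[[.417,.313,.065],[.417,.313,.035]],T))
d=bot.get_image("side");cv2.imwrite("pics/d11.png",d["pixels"][:,:,::-1])
E
```

```text
clock: 17.35
position: [0.416, 0.3128, 0.1618]
tcp_rot: [-2.019, -2.405, 0.006]
ft_force: [0.1, -0.6, -0.7]
opening: -0.0001
pos [0.416  0.3128 0.1618] shift mm [  0.2   1.5 126.8] jaw now 10.0 tilt z [-0.0036 -0.0022 -1.    ] j7 -0.67 open -0.0001 t 17.35
turn rotvec [-0.004  0.002 -0.   ]
[[282.09279584 212.28783884]
 [281.91260859 201.90870717]]
```

View pics/w11.png

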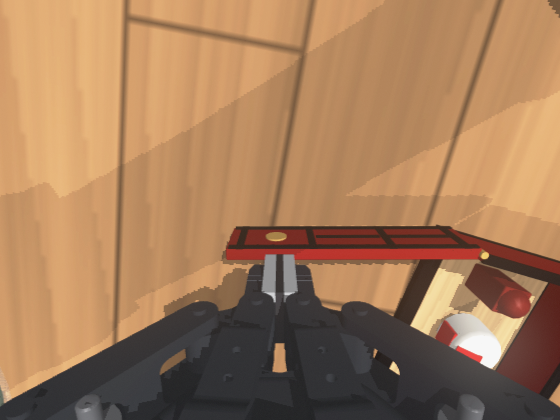

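View pics/d11.png

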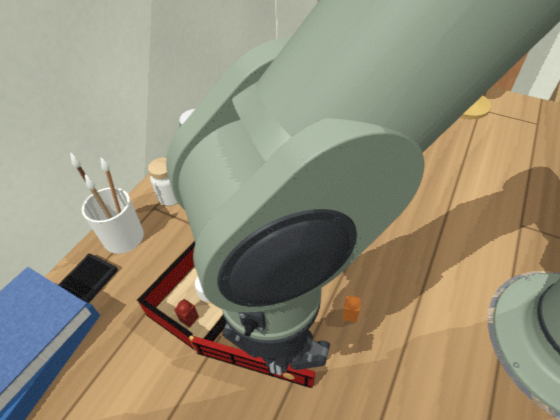

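The door's outer top edge is at wrist row 248 and the target point is at row 212, about 25 mm outside. It is clear to descend.

```bash
python3 -m pendant '[{"gripper":255,"x":0,"y":1,"z":30,"ax":0,"ay":0,"az":0},{"gripper":255,"x":0,"y":1,"z":65,"ax":0,"ay":0,"az":0},{"gripper":255,"x":0,"y":1,"z":100,"ax":-0.004,"ay":0.002,"az":0},{"gripper":255,"x":0,"y":1,"z":122,"ax":-0.004,"ay":0.002,"az":0},{"gripper":255,"x":0,"y":1,"z":127,"ax":-0.004,"ay":0.002,"az":0}]'; cat > arc.py <<'E'
import sys
from h import *
from fit import cw
p=(.5465,.2070,-.121)
# args: angles...; l=.16, offset from hinge plane r
def go(angs,l,r,z=.035):
    s=bot.sense();T=tcpT(s)
    print("pos",np.round(s["position"],4),"F",np.round(s["ft_force"],1),"t",s["clock"])
    dx=T[:2,3]-p[:2];c,sn=np.cos(p[2]),np.sin(p[2]);print("case pos",c*dx[0]+sn*dx[1],-sn*dx[0]+c*dx[1])
    for a in angs:
        d=np.array([-np.sin(a),-np.cos(a)]);n=np.array([-np.cos(a),np.sin(a)])
        q=np.array([.022,.103])+d*l+n*r
        w=cw(p,[*q,z])[0]; ja=np.arctan2(-d[1],-d[0])+p[2]
        yv=np.array([np.cos(ja),np.sin(ja),0]);zv=np.array([0,0,-1.]);Rd=np.c_[np.cross(yv,zv),yv,zv]
        print(a,"xyz mm",np.round(T[:3,:3].T@(w-T[:3,3])*1000,1),"rot",np.round(R.from_matrix(T[:3,:3].T@Rd).as_rotvec(),3),"w",np.round(w,3))
if __name__=="__main__": 
    v=list(map(float,sys.argv[1:]));go(v[2:],v[0],v[1])
E
python3 arc.py .16 .017 1.2 1.1 1.0 .9 .8
```

```text
clock: 17.95
position: [0.4155, 0.3119, 0.0327]
tcp_rot: [-2.014, -2.41, 0.005]
ft_force: [0.2, -0.4, -0.1]
opening: -0.0001
pos [0.4155 0.3119 0.0327] F [ 0.2 -0.4 -0.1] t 17.95
case pos -0.14269205990675207 0.08830152237583153
1.2 xyz mm [-29.    0.9  -2.3] rot [-0.003  0.001 -0.071] w [0.422 0.284 0.035]
1.1 xyz mm [-45.1   1.1  -2.3] rot [-0.003  0.001 -0.171] w [0.425 0.268 0.035]
1.0 xyz mm [-61.    3.   -2.3] rot [-0.003  0.    -0.271] w [0.429 0.252 0.035]
0.9 xyz mm [-76.8   6.4  -2.3] rot [-0.003  0.    -0.371] w [0.435 0.237 0.035]
0.8 xyz mm [-92.1  11.4  -2.3] rot [-0.003  0.    -0.471] w [0.443 0.223 0.035]
```

```bash
python3 -m pendant '[{"gripper":255,"x":-12,"y":1,"z":-1,"ax":0,"ay":0,"az":-0.03},{"gripper":255,"x":-24,"y":1,"z":-2,"ax":0,"ay":0,"az":-0.06},{"gripper":255,"x":-37,"y":1,"z":-2,"ax":0,"ay":0,"az":-0.12},{"gripper":255,"x":-50,"y":2,"z":-2,"ax":0,"ay":0,"az":-0.2},{"gripper":255,"x":-64,"y":3.5,"z":-2,"ax":0,"ay":0,"az":-0.29}]'; python3 arc.py .16 .017  .9 .8 .7 .6 .5
```

```text
clock: 18.45
position: [0.4308, 0.2494, 0.0357]
tcp_rot: [-1.638, -2.679, 0.003]
ft_force: [0.0, -0.1, -0.2]
opening: 0.0001
pos [0.4308 0.2494 0.0357] F [ 0.  -0.1 -0.2] t 18.45
case pos -0.11995134128517597 0.028161530494739392
0.9 xyz mm [-12.8  -1.3   0.7] rot [-0.002 -0.    -0.076] w [0.435 0.237 0.035]
0.8 xyz mm [-28.8  -1.    0.7] rot [-0.002 -0.    -0.176] w [0.443 0.223 0.035]
0.7 xyz mm [-44.8   1.    0.7] rot [-0.002 -0.    -0.276] w [0.452 0.21  0.035]
0.6 xyz mm [-60.5   4.5   0.7] rot [-0.002 -0.001 -0.376] w [0.462 0.198 0.035]
0.5 xyz mm [-75.8   9.5   0.7] rot [-0.002 -0.001 -0.476] w [0.474 0.186 0.035]
```

```bash
python3 -m pendant '[{"gripper":255,"x":-13,"y":-1,"z":0,"ax":0,"ay":0,"az":-0.08},{"gripper":255,"x":-29,"y":-1,"z":0,"ax":0,"ay":0,"az":-0.18},{"gripper":255,"x":-45,"y":1,"z":0,"ax":0,"ay":0,"az":-0.28},{"gripper":255,"x":-60.5,"y":4.5,"z":0,"ax":0,"ay":0,"az":-0.38},{"gripper":255,"x":-76,"y":9.5,"z":0,"ax":0,"ay":0,"az":-0.48}]'; python3 - <<'E'
from h import *
s=bot.sense();T=tcpT(s);d=bot.get_image("wrist");cv2.imwrite("pics/w12.png",d["pixels"][:,:,::-1]);np.save("w12T.npy",T)
E
python3 arc.py .16 .017  .4 .3 .2 .12 .05 0
```

```text
clock: 18.95
position: [0.4748, 0.1855, 0.0368]
tcp_rot: [-0.947, -2.995, 0.002]
ft_force: [0.1, 1.1, -0.7]
opening: -0.0001
pos [0.4767 0.1832 0.0367] F [ 1.4 -5.4  0.5] t 19.0
case pos -0.06638116019346077 -0.032047523353254365
0.4 xyz mm [-11.9  -0.2   1.7] rot [-0.001  0.001 -0.088] w [0.486 0.176 0.035]
0.3 xyz mm [-27.9   0.4   1.8] rot [-0.002  0.001 -0.188] w [0.5   0.168 0.035]
0.2 xyz mm [-43.9   2.5   1.8] rot [-0.002  0.001 -0.288] w [0.514 0.16  0.035]
0.12 xyz mm [-56.4   5.3   1.8] rot [-0.002  0.001 -0.368] w [0.526 0.155 0.035]
0.05 xyz mm [-67.2   8.6   1.8] rot [-0.002  0.001 -0.438] w [0.537 0.152 0.035]
0.0 xyz mm [-74.8  11.4   1.8] rot [-0.002  0.001 -0.488] w [0.545 0.15  0.035]
```

View pics/w12.png

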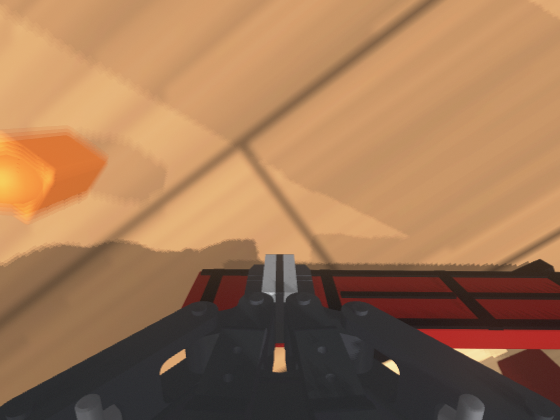

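The door is following the fingers, with its face against the tips at about (280,300). I'll continue to just before the catch.

```bash
python3 -m pendant '[{"gripper":255,"x":-12,"y":0,"z":1,"ax":0,"ay":0,"az":-0.09},{"gripper":255,"x":-28,"y":0.5,"z":2,"ax":0,"ay":0,"az":-0.19},{"gripper":255,"x":-42,"y":2.5,"z":2,"ax":0,"ay":0,"az":-0.28},{"gripper":255,"x":-53,"y":4.5,"z":2,"ax":0,"ay":0,"az":-0.35},{"gripper":255,"x":-60,"y":6,"z":2,"ax":0,"ay":0,"az":-0.39}]'; python3 arc.py .16 .017 .1 .05 0
```

```text
clock: 19.5
position: [0.5304, 0.1533, 0.0357]
tcp_rot: [0.34, 3.122, -0.003]
ft_force: [-0.6, 0.2, -0.4]
opening: -0.0
pos [0.5304 0.1533 0.0357] F [-0.6  0.2 -0.4] t 19.5
case pos -0.009469273055044355 -0.05522318585906173
0.1 xyz mm [1.5 0.6 0.7] rot [-0.002  0.002  0.004] w [0.529 0.154 0.035]
0.05 xyz mm [-6.5 -0.1  0.7] rot [-0.002  0.002 -0.046] w [0.537 0.152 0.035]
0.0 xyz mm [-14.6  -0.4   0.7] rot [-0.002  0.002 -0.096] w [0.545 0.15  0.035]
```

```bash
python3 -m pendant '[{"gripper":255,"x":-4,"y":0,"z":0,"ax":0,"ay":0,"az":-0.03},{"gripper":255,"x":-7,"y":0,"z":0,"ax":0,"ay":0,"az":-0.05},{"gripper":255,"x":-10,"y":0,"z":0,"ax":0,"ay":0,"az":-0.07},{"gripper":255,"x":-12.5,"y":0,"z":0,"ax":0,"ay":0,"az":-0.09},{"gripper":255,"x":-12.5,"y":0,"z":0,"ax":0,"ay":0,"az":-0.096}]'; python3 - <<'E'
from h import *
for n in ("wrist","side","scene"):
    d=bot.get_image(n);cv2.imwrite(f"pics/{n}13.png",d["pixels"][:,:,::-1])
crop("pics/side13.png","pics/d13a.png",130,210,330,390,3.3)
E
python3 arc.py .16 .017 0
```

```text
clock: 20.0
position: [0.5432, 0.1508, 0.0359]
tcp_rot: [0.189, 3.134, -0.002]
ft_force: [-0.8, 1.4, 0.3]
opening: 0.0002
pos [0.5426 0.1508 0.0358] F [-0.  -1.6  0.1] t 20.15
case pos 0.002949595522336142 -0.056275456139705
0.0 xyz mm [-2.  -0.7  0.8] rot [-0.002  0.002 -0.   ] w [0.545 0.15  0.035]
```

View pics/wrist13.png

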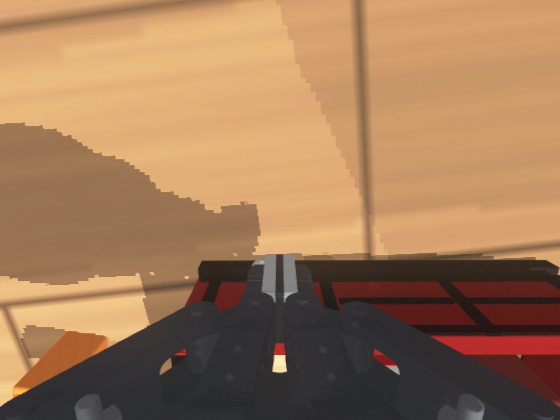

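View pics/d13a.png

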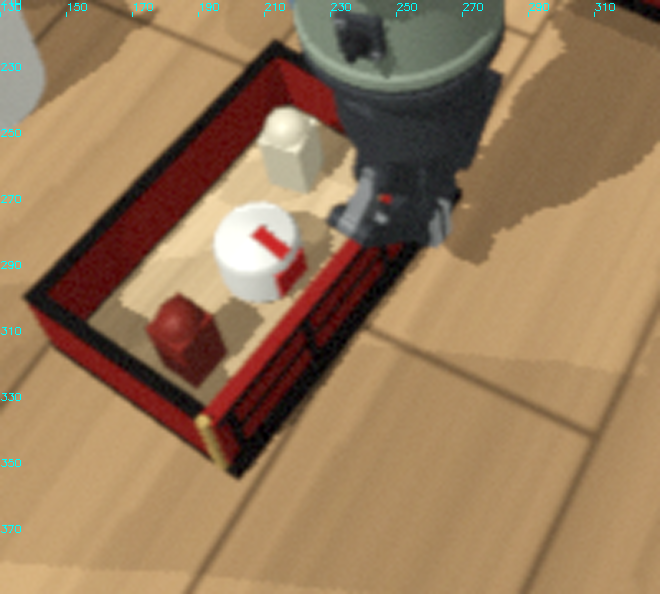

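The door looks shut or nearly so. I'll press a few mm further to feel for the stop.

```bash
python3 -m pendant '[{"gripper":255,"x":-1,"y":0,"z":0,"ax":0,"ay":0,"az":0},{"gripper":255,"x":-2,"y":0,"z":0,"ax":0,"ay":0,"az":0},{"gripper":255,"x":-3,"y":0,"z":0,"ax":0,"ay":0,"az":0}]'; python3 -m pendant '[{"gripper":255,"x":-1,"y":0,"z":0,"ax":0,"ay":0,"az":0},{"gripper":255,"x":-1.5,"y":0,"z":0,"ax":0,"ay":0,"az":0}]'
```

```text
clock: 20.45
position: [0.5457, 0.1505, 0.0358]
tcp_rot: [0.19, 3.134, -0.003]
ft_force: [-0.1, 0.1, 0.1]
opening: -0.0003
clock: 20.65
position: [0.5467, 0.1503, 0.0357]
tcp_rot: [0.19, 3.135, -0.003]
ft_force: [-7.1, -0.2, 4.1]
opening: -0.0002
```

```bash
python3 -m pendant '[{"gripper":255,"x":-0.5,"y":0,"z":0,"ax":0,"ay":0,"az":0},{"gripper":255,"x":-1,"y":0,"z":0,"ax":0,"ay":0,"az":0}]'
```

```text
clock: 20.85
position: [0.5467, 0.1503, 0.0356]
tcp_rot: [-0.189, -3.135, 0.004]
ft_force: [-10.8, 0.7, 8.1]
opening: 0.0002
```

The stop is firm: the force rises with no motion. I'll retreat straight back, go up, and look.

```bash
python3 -m pendant '[{"gripper":255,"x":5,"y":0,"z":0,"ax":0,"ay":0,"az":0},{"gripper":255,"x":20,"y":0,"z":0,"ax":0,"ay":0,"az":0},{"gripper":255,"x":35,"y":0,"z":-10,"ax":0,"ay":0,"az":0},{"gripper":255,"x":45,"y":0,"z":-45,"ax":0,"ay":0,"az":0},{"gripper":255,"x":45,"y":0,"z":-85,"ax":0,"ay":0,"az":0}]'; python3 -m pendant '[{"gripper":255,"x":10,"y":20,"z":-40,"ax":0,"ay":0,"az":0},{"gripper":255,"x":20,"y":-40,"z":-80,"ax":0,"ay":0,"az":0},{"gripper":255,"x":20,"y":-80,"z":-110,"ax":0,"ay":0,"az":0},{"gripper":255,"x":20,"y":-120,"z":-120,"ax":0,"ay":0,"az":0},{"gripper":255,"x":20,"y":-160,"z":-120,"ax":0,"ay":0,"az":0}]'; python3 -m pendant '[{"gripper":255,"x":0,"y":0,"z":0,"ax":0,"ay":0,"az":0},{"gripper":255,"x":0,"y":0,"z":0,"ax":0,"ay":0,"az":0},{"gripper":255,"x":0,"y":0,"z":0,"ax":0,"ay":0,"az":0}]'; python3 - <<'E'
from h import *
for n in ("side","scene"):
    d=bot.get_image(n);cv2.imwrite(f"pics/{n}14.png",d["pixels"][:,:,::-1])
crop("pics/side14.png","pics/d14a.png",130,210,330,390,3.3)
crop("pics/scene14.png","pics/s14a.png",300,140,450,315,3.4)
E
```

```text
clock: 21.35
position: [0.5001, 0.1561, 0.1209]
tcp_rot: [-0.187, -3.133, 0.005]
ft_force: [1.2, -0.3, 1.1]
opening: -0.0003
clock: 21.85
position: [0.4621, 0.001, 0.2433]
tcp_rot: [0.186, 3.136, -0.006]
ft_force: [1.4, -0.1, -0.7]
opening: -0.0001
clock: 22.15
position: [0.4621, 0.0018, 0.2433]
tcp_rot: [0.184, 3.136, -0.006]
ft_force: [-0.3, -0.0, 0.3]
opening: -0.0003
```

View pics/d14a.png

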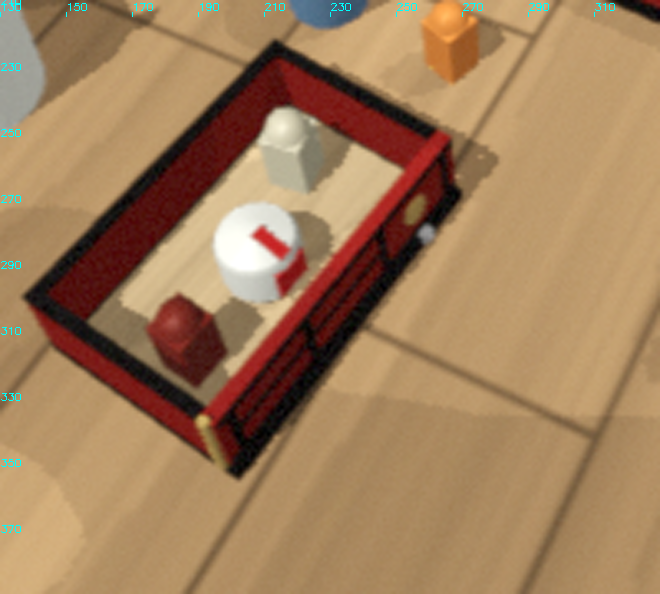

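View pics/s14a.png

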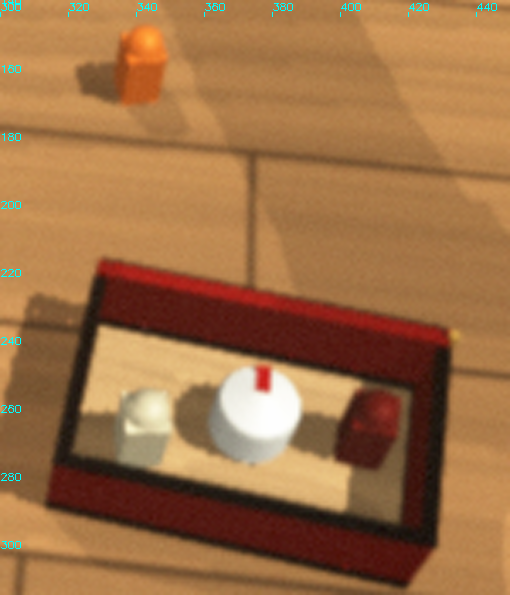

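View pics/scene14.png

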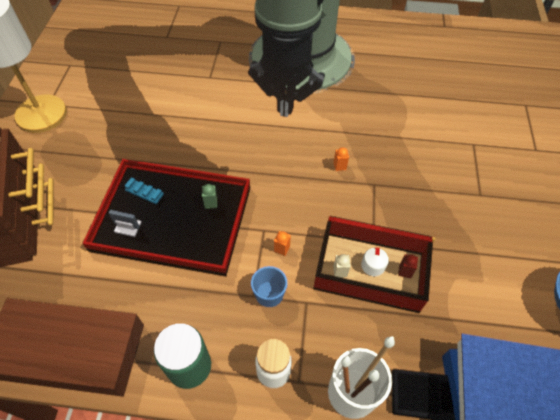

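```bash
python3 - <<'E'
from h import *
from fit import cw
p=(.5465,.2070,-.121)
for a in (0,.03,.08):
    d=np.array([-np.sin(a),-np.cos(a)]);n=np.array([-np.cos(a),np.sin(a)]);q=np.array([.022,.103])+d*.205+n*.005
    for nm in ("side","scene"): print(a,nm,proj(nm,cw(p,[*q,.065])))
E
```

```text
0 side [[266.60568189 250.13256   ]]
0 scene [[329.06766266 214.68956692]]
0.03 side [[269.19972964 251.70120854]]
0.03 scene [[329.74848429 212.20214605]]
0.08 side [[273.42371553 254.48560454]]
0.08 scene [[331.07186194 208.14508533]]
```

```bash
python3 -c "
from rig import bot
print(bot.finish_job())"
```

```text
the job is handed in; nothing more can be done
None
```

The job is done and handed in at about 22 s of the 72 s allowed. The red seal and the jar stand upright on the case floor, and the door is shut.

- **Seal and jar:** Neither the pale seal nor anything else appears to have moved in the last pictures. With the jar in place, I measured its lid bar pointing 172° against the 173° needed to face the door. Different features had given jar angles a few degrees apart before the grasp, so I aimed for the average.
- **Door:** I pushed it until it met a firm stop, where the force rose to about 11 N (x component) with no further motion. After the arm pulled away, the door stayed shut.
- **Door angle:** The free edge appears at about (266, 252) in the side view and (330, 216) in the scene view. The model predicts (267, 250) and (329, 215) for a fully shut door. The 2 px mismatch in the side view is about the same size as a 0.03 rad opening would cause there, but the scene view clearly fits shut.
- **Contact forces:** The highest reading I saw was about 28 N in z (30 N in total), when the seal touched the case floor. The limits are 40 N on the gripper's body and 120 N at the wrist.
- **Refused commands:** My first two move commands were refused because keys were missing. The arm did not move.

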